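Refill the eyelet tin magazine and lock its keeper

TASK

Refill the tin magazine: pull up the plunger's black T-handle and twist it clockwise into its rest notch so that it stays up by itself when you let go, then swing the yellow keeper arm well clear of the tube. Load every eyelet tin on the table flat into the tube, one on top of the other, swing the keeper back until it is fully closed, and twist the plunger back out of its notch so that it springs fully home and locks the keeper. Leave the mug and the spectacles where they are.

Things in the scene. Friction and masses are not known exactly. Their poses are not given: they have to be found in the camera images.
- magazine: fixed magazine on a grey base plate (120 x 280 x 12 mm). Origin on the table under the tube's axis; z up, x away from the robot at yaw 0, y left. Plunger axis at x = 0, y = 95 mm, on a grey bracket (post at y 130 to 150 mm, plate top 162 mm high); keeper hinge post at x = 0, y = -85 mm
- tube_floor (a point): centre of the tube's floor, 12 mm above the table, axes as the magazine's. The tube is four upright 10 mm rods at x, y = +-28.6 mm: 71 mm clear across its diagonals, 47 mm gaps on its four sides (+-x, +-y) for fingers. Rods flare out above 118 mm, tops 139 mm above the table. Holds four tins; the keeper sweeps 140 mm above the table
- plunger (a joint): height in m to which the plunger is pulled up: 0 = fully home (its 8 mm pin stands in the closed keeper's fork), 0.024 = all the way up. A spring pushes it down with 6 N at 0 to 12 N at 0.024, plus 1 N of weight. Its cross pin clears the crown above 0.019; in the rest notch it stands at about 0.015
- handle (a joint): twist of the T-handle in rad, clockwise seen from above: 0 = as found (the pin drops home within +-0.2 of 0), 1.4 = end stop. It turns only when pulled up beyond 0.019. The rest notch is at 1.25 (takes the pin from about 1.1 to 1.4); from there the pin must be lifted above 0.019 again to turn back
- handle_grip (a point): middle of the black T-handle bar, 218 mm above the table when home; the bar is 66 mm long along this point's y axis, 13 mm thick along its x axis, 24 mm high (12 mm above and below this point); it moves and turns with the handle. The steel crown under it reaches 191 mm above the table
- keeper (a joint): angle of the yellow keeper arm in rad: 0 = fully closed against its stop, over the tube; 1.7 = fully open. It opens clockwise seen from above, its free end moving away from the robot, with light friction, and stays where it is left. Its fork passes under the plunger only while that is up above about 0.011
- keeper_hinge (a point): the keeper's vertical hinge axis, 144 mm above the table. The arm is 24 mm wide, 8 mm thick, 198 mm long, along this point's y axis
- keeper_knob (a point): the middle of the red upright knob on the keeper, 16 mm in diameter and 31 mm high (from 148 to 179 mm above the table), 75 mm from the hinge along the arm
- snap_press: green hand press, fixed, not part of the job; origin on the table, x away from the robot. Its raised lever reaches towards the robot and ends in a red ball, 32 mm in diameter, at x = -160, y = 0, z = 327 mm of this frame: keep hand and arm clear of it when crossing
- mug_8: white mug, 78 x 110 x 97 mm, origin at the centre of its underside; leave alone
- spectacles: spectacles with a dark red frame, 144 x 138 x 44 mm, origin under their centre; leave alone
- tin_0_center (a point): the centre of a round eyelet tin, silver-grey with a blue label, 67 mm in diameter and 28 mm high, about 80 g, half-way up; z is its axis. Two to four tins are there
- tin_1_center (a point): the centre of a round eyelet tin, silver-grey with a blue label, 67 mm in diameter and 28 mm high, about 80 g, half-way up; z is its axis. Two to four tins are there
- tin_2_center (a point): the centre of a round eyelet tin, silver-grey with a blue label, 67 mm in diameter and 28 mm high, about 80 g, half-way up; z is its axis. Two to four tins are there
- tin_3_center (a point): the centre of a round eyelet tin, silver-grey with a blue label, 67 mm in diameter and 28 mm high, about 80 g, half-way up; z is its axis. Two to four tins are there

How it is judged:
By the outcome, as a careful person would: the job done as asked, in the order asked, and still so for the second after the job is handed in, with the robot touching nothing.
Of tin_0, tin_1, tin_2, tin_3 only 2 to 4 are there at a start; the rules pass over those that are not, and their reading is None.
At some moment in a run one of tin_0, tin_1, tin_2, tin_3 may be knocked a few centimetres aside while the robot is not near it.
Once in a run the grip may slacken for a moment while it holds something.
It also fails if it takes over 210 s, if anything falls off the work surface, if the arm or the gripper's body presses on something with over 40 N, if the wrist force passes 120 N, or if a joint passes its speed limit or range.

ROBOT

A 6-joint arm with a two-finger parallel gripper is mounted at the origin on a cart in front of the work surface, level with it; the furniture and walls round the work are solid. World frame = base frame: x ahead of the robot, y to its left, z up, the work surface at z = 0. Lengths are in m, angles in rad, forces in N, time in s.
With the tool pointing down it reaches from about 0.275 to 0.725 m from the base axis. Payload 5.6 kg.
Tool frame: the origin (TCP) lies midway between the tips of the shut fingers; the grasp point (between the pads) lies 19 mm behind it; z points along the fingers, y is the direction in which the jaws open and shut (so a half turn about z gives the same grasp; the last joint's range is limited). The gripper opens to 85 mm and grips with 20 to 120 N. Pads are 22 mm wide; open, the fingers measure 114 mm over their backs; the gripper's body (76 mm by 85 mm) begins 54 mm behind the grasp point. The pads swing forward as they close: fully open they stand 13 mm farther back than shut.
Start: joints at [-0.847, 0.255, 0.108, 0, -1.424, -0.285], TCP at [0.234, -0.498, 0.231] pointing down, gripper open.
Joint ranges: [-2.95, 2.95], [-1.21, 1.97], [-1.09, 1.5], [-2.87, 1.71], [-2.94, -0.07], [-3.05, 3.05]. Speed limits (rad/s): [2.57, 2.57, 3.14, 3.14, 3.14, 3.14].

INTERFACE

Orientations are given as a rotation vector (axis times angle).
In Python, from bench import env, vision, finish_job gives the robot as it stands.
- The arm moves only by the shell command python3 -m inch 'ROWS' [FORCE]. ROWS is a JSON object of lists of equal length, an entry for each row: "offset": the shift along the tool's x, y, z in m, a list of three; "rot": the turn, a rotation vector about the tool's x, y, z in units of 5 degrees (1.0 is 5 degrees), a list of three; "grip": the opening, from -1 (shut) to 1 (fully open). A call has 1 to 5 rows; each row shifts and turns the commanded pose from where the row before left it, along the tool's axes as they then stand; what a row does not reach is not made up. A row lasts 1/12 s, in which the tool goes at most 41.7 mm and 7.16 degrees, less where a joint would pass 70% of its speed; a pose out of reach is approached as far as the arm can. A call is refused whole if a number of a shift passes 0.0417 or a number of a turn 1, either way. A call with a gripper value outside its range is refused whole. The fingers move at their own pace and stop on an object; FORCE is the grip in N (left out, the last holds). Time passes only in rows, so rows that do not move let the fingers close. It gives the time, the measured TCP pose, the force and the opening at its end, in the units of the state.
- env.observe(): the state, without advancing time (a new reading comes with each control period).
- vision.get_image(name): name is "scene" or "top" or "wrist"; returns a dict with "pixels" (400x640x3 uint8, red, green, blue), "fov_y" (degrees; the focal length in pixels is half the picture's height over the tangent of half this angle, whatever the lens; pixels are square), "cx", "cy" (the principal point, pixels), "k1" (the pictures are not rectified: a ray, as slopes to the right and down, at radius r is drawn at 1 + k1 r^2 times it, then the intrinsics apply), "R" (3x3) and "t" (3): a world point X has camera coordinates R X + t. Camera axes: x right, y down, z forward; pixel columns grow to the right and rows downward; lengths in m; the calibration is good to about 2 mm. A picture is of the moment at which its call begins. There is no depth.
- finish_job(): hands the job in, once; it reports no verdict.
The state is a dict: "time_s": time; "joints": joint angles; "dq": joint speeds; "tau": joint torques, N m; "tcp_pos": TCP position; "tool_rot": TCP orientation; "contact_force": force on the tool from outside, world axes, zero at the start; "ft_torque": the same for the moment, N m; "gripper_width": finger opening in m.
Only numpy, scipy, OpenCV 4.12 (cv2) and the standard library are available. Lean on these libraries where they do the work, as an engineer would, in place of code of your own. Each camera call takes 0.05 s, during which the arm holds its last target.

## Working session

There is one attempt and no reset: what is moved stays moved. The work goes in short steps, Python scripts to look and compute and a shell command to move; the robot and the scene stay as the last step left them, time stands still between calls to the robot, and variables do not carry over. Pictures are saved under pics/ and viewed, and the job is handed in when it is done.

```bash
ls; mkdir -p pics; cat > h.py <<'E'
import numpy as np, cv2
from bench import env, vision
from scipy.spatial.transform import Rotation as Ro
def get(name,fn=None):
    im=vision.get_image(name)
    if fn: cv2.imwrite('pics/'+fn,im['pixels'][:,:,::-1])
    return im
def cal(im):
    H=im['pixels'].shape[0]; f=H/2/np.tan(np.radians(im['fov_y'])/2)
    return f
def proj(im,X):
    X=np.atleast_2d(X); c=X@np.array(im['R']).T+np.array(im['t']); s=c[:,:2]/c[:,2:]
    r2=(s**2).sum(1,keepdims=True); s=s*(1+im['k1']*r2)
    return s*cal(im)+[im['cx'],im['cy']]
def ray(im,uv):
    d=(np.array(uv,float)-[im['cx'],im['cy']])/cal(im); s=d.copy()
    for _ in range(30): s=d/(1+im['k1']*(s**2).sum())
    R=np.array(im['R']); o=-R.T@np.array(im['t']); v=R.T@np.array([s[0],s[1],1]); return o,v
def atz(im,uv,z):
    o,v=ray(im,uv); return o+v*(z-o[2])/v[2]
def tri(obs):
    A=np.zeros((3,3));b=np.zeros(3)
    for im,uv in obs:
        o,v=ray(im,uv);v=v/np.linalg.norm(v);P=np.eye(3)-np.outer(v,v);A+=P;b+=P@o
    return np.linalg.solve(A,b)
def tool(pt_w):
    "world vector in tool axes"
    s=env.observe(); return Ro.from_rotvec(s['tool_rot']).inv().apply(pt_w)
def st():
    s=env.observe(); R=Ro.from_rotvec(s['tool_rot']).as_matrix()
    print('t',round(s['time_s'],2),'tcp',np.round(s['tcp_pos'],4),'w',round(s['gripper_width'],4),'F',np.round(s['contact_force'],1),'y-yaw',round(np.degrees(np.arctan2(R[1,1],R[0,1])),1),'j',np.round(s['joints'],2)); print(np.round(R,3).tolist())
    return s
E
python3 - <<'E'
from h import *
st()
for n in ['scene','top','wrist']:
    im=get(n,n+'0.png'); print(n,im['fov_y'],im['k1'],np.round(-np.array(im['R']).T@np.array(im['t']),3))
E
```

```text
pics
t 0.0 tcp [ 0.2335 -0.4974  0.2304] w 0.0857 F [-0.2  0.4 -0.5] y-yaw 115.1 j [-0.85  0.26  0.11 -0.   -1.42 -0.28]
[[-0.905, -0.425, -0.001], [-0.425, 0.905, 0.002], [0.0, 0.002, -1.0]]
scene 46.1846760598753 0.04782208020656083 [-0.4   -1.05   1.032]
top 48.55814779042259 -0.09706215289504813 [ 0.412 -0.009  1.795]
wrist 68.83575740107868 -0.012459335845095093 [ 0.172 -0.526  0.373]
```

View pics/scene0.png

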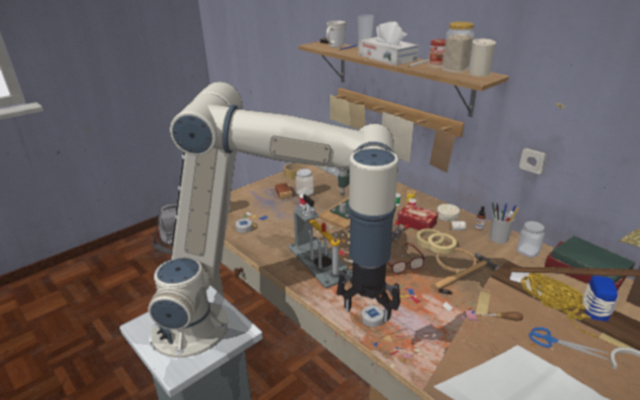

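View pics/top0.png

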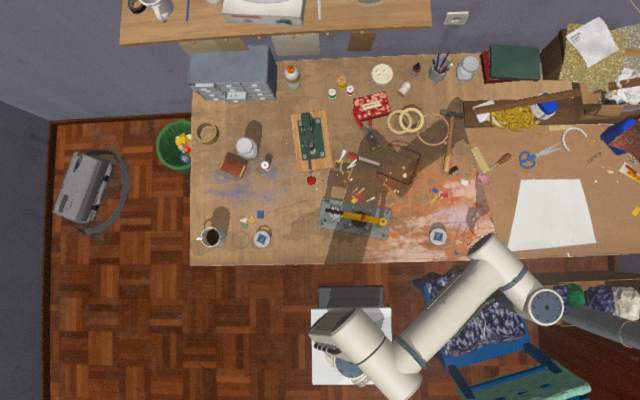

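View pics/wrist0.png

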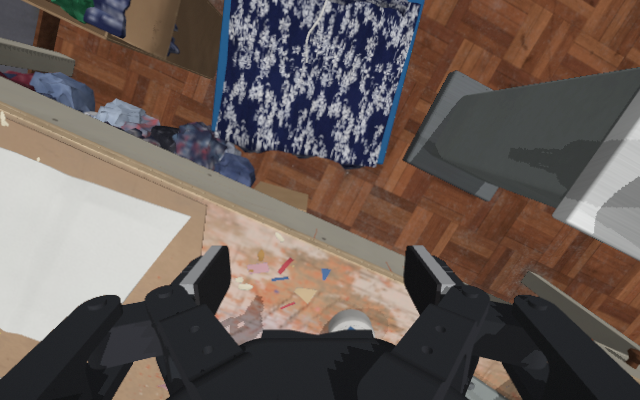

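The top view shows tins at about (262,237) and (437,234), the magazine at about (355,217), the mug at (210,237), and the press with its red ball at (311,181). I'll zoom in.

```bash
python3 - <<'E'
from h import *
a=cv2.imread('pics/top0.png')
cv2.imwrite('pics/t0a.png',cv2.resize(a[185:265,180:480],None,fx=2.66,fy=2.66*1,interpolation=cv2.INTER_CUBIC))
cv2.imwrite('pics/t0b.png',cv2.resize(a[190:250,310:400],None,fx=8,fy=8,interpolation=cv2.INTER_CUBIC))
b=cv2.imread('pics/scene0.png')
cv2.imwrite('pics/s0a.png',cv2.resize(b[150:340,220:460],None,fx=3,fy=3,interpolation=cv2.INTER_CUBIC))
im=vision.get_image('top')
for uv in [(262,237),(437,234),(246,147)]: print(uv,np.round(atz(im,uv,0.028),3))
E
```

```text
(262, 237) [0.437 0.346 0.028]
(437, 234) [ 0.432 -0.349  0.028]
(246, 147) [0.808 0.411 0.028]
```

View pics/t0a.png

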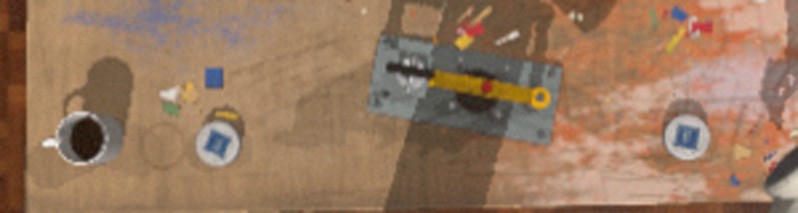

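View pics/t0b.png

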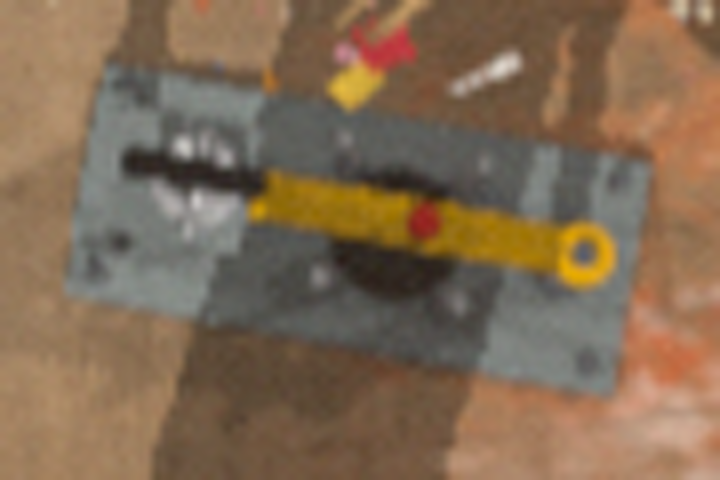

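View pics/s0a.png

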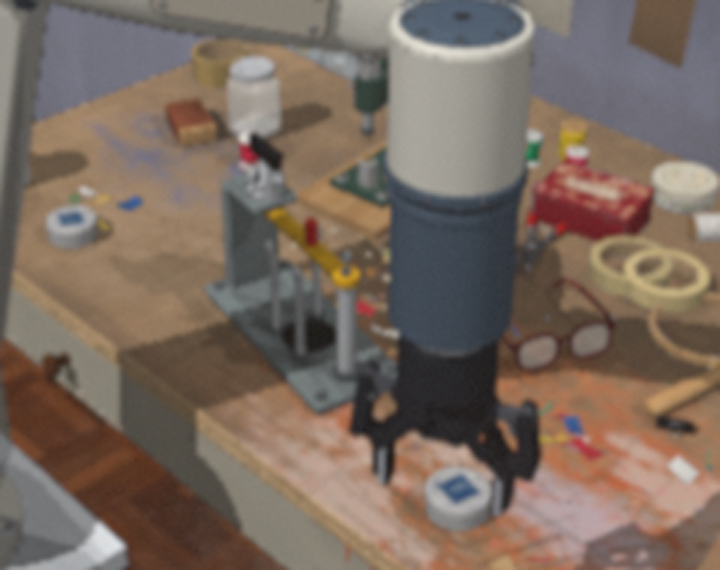

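```bash
python3 - <<'E'
from h import *
from scipy.optimize import least_squares
im=vision.get_image('top')
C=np.array
L=[((-.06,-.14,.012),(615,395)),((.06,-.14,.012),(650,155)),((.06,.14,.012),(105,65)),((-.06,.14,.012),(68,295)),((0,-.085,.148),(587,254)),((0,-.010,.179),(425,222)),((0,.095,.230),(193,168))]
P=C([l[0] for l in L]);U=C([l[1] for l in L])/8+[310,190]-.4
def w(p,P): 
    c,s=np.cos(p[2]),np.sin(p[2]); return C([p[0]+c*P[:,0]-s*P[:,1],p[1]+s*P[:,0]+c*P[:,1],P[:,2]]).T
r=least_squares(lambda p:(proj(im,w(p,P))-U).ravel(),[.5,0,-.1],loss='soft_l1',f_scale=.5)
print(r.x,np.degrees(r.x[2])); print(np.round(r.fun.reshape(-1,2),2)); print(np.round(w(r.x,P),3))
E
```

```text
[ 0.50333308 -0.03000123 -0.19993309] -11.455322433392748
[[ 1.05  0.28]
 [ 1.54  0.62]
 [ 0.96  0.03]
 [ 0.34  0.53]
 [-4.54 -0.93]
 [-4.19 -0.89]
 [-4.27 -0.06]]
[[ 0.417 -0.155  0.012]
 [ 0.534 -0.179  0.012]
 [ 0.59   0.095  0.012]
 [ 0.472  0.119  0.012]
 [ 0.486 -0.113  0.148]
 [ 0.501 -0.04   0.179]
 [ 0.522  0.063  0.23 ]]
```

```bash
python3 - <<'E'
from h import *
from scipy.optimize import least_squares
im=vision.get_image('top')
C=np.array
L=[((-.06,-.14,.012),(615,395)),((.06,-.14,.012),(650,155)),((.06,.14,.012),(105,65)),((-.06,.14,.012),(68,295)),((0,-.085,.148),(587,254)),((0,-.010,.179),(425,222)),((0,.095,.230),(193,168))]
P=C([l[0] for l in L]);U=C([l[1] for l in L])/8+[310,190]-.4
def w(p,P): 
    P=P.copy(); P[:4,1]+=p[3]
    c,s=np.cos(p[2]),np.sin(p[2]); return C([p[0]+c*P[:,0]-s*P[:,1],p[1]+s*P[:,0]+c*P[:,1],P[:,2]]).T
r=least_squares(lambda p:(proj(im,w(p,P))-U).ravel(),[.5,0,-.1,.02],loss='soft_l1',f_scale=.5)
print(r.x,np.degrees(r.x[2])); print(np.round(r.fun.reshape(-1,2),2)); print(np.round(w(r.x,P),3))
E
```

```text
[ 0.50075057 -0.04558707 -0.20036026  0.01998508] -11.47979705173405
[[ 0.02 -0.03]
 [ 0.53  0.32]
 [-0.02 -0.3 ]
 [-0.66  0.2 ]
 [-0.28 -0.34]
 [ 0.13 -0.29]
 [ 0.15  0.54]]
[[ 0.418 -0.151  0.012]
 [ 0.536 -0.175  0.012]
 [ 0.591  0.099  0.012]
 [ 0.474  0.123  0.012]
 [ 0.484 -0.129  0.148]
 [ 0.499 -0.055  0.179]
 [ 0.52   0.048  0.23 ]]
```

```bash
for i in 1 2 3; do python3 -m inch '{"offset":[[-0.0277,0.025,-0.0075],[-0.0277,0.025,-0.0075],[-0.0277,0.025,-0.0075],[-0.0277,0.025,-0.0075],[-0.0277,0.025,-0.0075]],"rot":[[0,0,0],[0,0,0],[0,0,0],[0,0,0],[0,0,0]],"grip":[1,1,1,1,1]}' 40; done
for i in 1 2; do python3 -m inch '{"offset":[[0,0,0],[0,0,0],[0,0,0],[0,0,0],[0,0,0]],"rot":[[0,0,-1],[0,0,-1],[0,0,-1],[0,0,-1],[0,0,-1]],"grip":[1,1,1,1,1]}'; done
python3 -m inch '{"offset":[[0,0,0],[0,0,0]],"rot":[[0,0,-0.7],[0,0,0]],"grip":[1,1]}'
python3 - <<'E'
from h import *
im=get('top'); print('ball',atz(im,(311,181),.327))
st(); im=get('wrist','w1.png'); import pickle; pickle.dump({k:im[k] for k in im},open('w1.pkl','wb'))
E
```

```text
time_s: 0.72
tcp_pos: [0.3061, -0.3243, 0.2691]
tool_rot: [-0.683, 3.066, -0.0]
contact_force: [1.6, 0.1, -0.0]
gripper_width: 0.0851
time_s: 1.13
tcp_pos: [0.3783, -0.1521, 0.3069]
tool_rot: [-0.684, 3.065, -0.0]
contact_force: [1.0, -0.6, 0.4]
gripper_width: 0.0853
time_s: 1.55
tcp_pos: [0.4507, 0.02, 0.3445]
tool_rot: [-0.684, 3.065, 0.0]
contact_force: [1.7, -1.2, 0.4]
gripper_width: 0.0855
time_s: 1.97
tcp_pos: [0.4505, 0.0183, 0.3437]
tool_rot: [1.338, -2.842, -0.0]
contact_force: [-0.2, -0.8, 0.9]
gripper_width: 0.0853
time_s: 2.38
tcp_pos: [0.4504, 0.0181, 0.3438]
tool_rot: [-1.921, 2.486, 0.0]
contact_force: [0.1, 0.1, 0.5]
gripper_width: 0.0858
time_s: 2.55
tcp_pos: [0.4504, 0.0181, 0.3438]
tool_rot: [-1.993, 2.428, 0.0]
contact_force: [0.3, 0.3, 1.6]
gripper_width: 0.0853
ball [0.61622725 0.11814654 0.327     ]
t 2.6 tcp [0.4504 0.0181 0.3438] w 0.0853 F [-0.4 -0.5  0. ] y-yaw 168.6 j [ 0.39  0.05  0.14 -0.   -1.66 -0.59]
[[-0.198, -0.98, -0.0], [-0.98, 0.198, 0.0], [-0.0, 0.0, -1.0]]
```

View pics/w1.png

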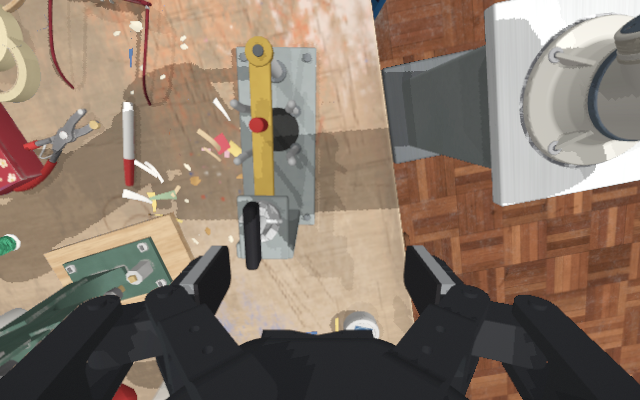

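Wrist view: T-handle bar from about (252,205) to (253,266), knob at (258,125), hinge ring at (258,51). I'll refine the pose from this.

```bash
python3 - <<'E'
from h import *
a=cv2.imread('pics/w1.png')
cv2.imwrite('pics/w1z.png',cv2.resize(a[35:275,225:325],None,fx=2.5*1.0*2,fy=2.5,interpolation=cv2.INTER_CUBIC)) if 0 else cv2.imwrite('pics/w1z.png',np.hstack([cv2.resize(a[35:155,225:325],None,fx=4,fy=4,interpolation=cv2.INTER_CUBIC),cv2.resize(a[155:275,225:325],None,fx=4,fy=4,interpolation=cv2.INTER_CUBIC)]))
E
```

```text
(no output)
```

View pics/w1z.png

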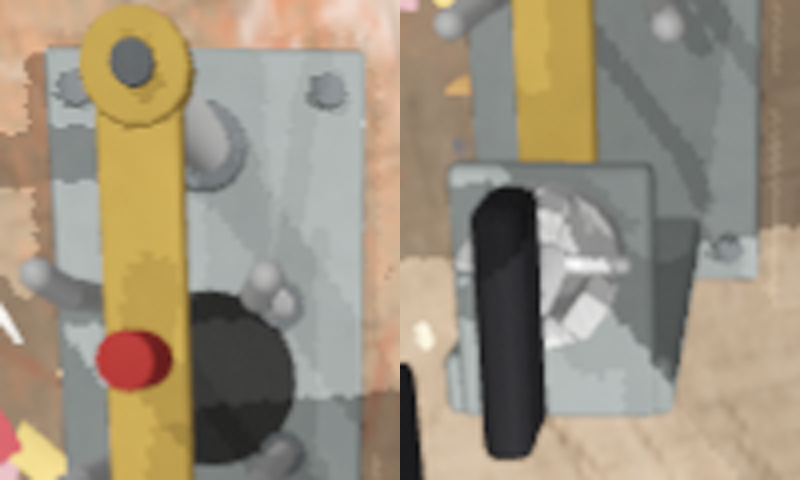

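```bash
python3 - <<'E'
from h import *
from scipy.optimize import least_squares
import pickle
im=pickle.load(open('w1.pkl','rb')); tp=vision.get_image('top')
C=np.array
print('cam',-C(im['R']).T@C(im['t']))
L=[((-.06,-.12,.012),(316,48)),((.06,-.12,.012),(237,46.75)),((-.06,.16,.012),(314.25,224.5)),((0,-.085,.150),(259,51.25)),((0,-.010,.179),(256.75,125.25)),((0,.095,.230),(252,236))]
T=[((-.06,-.12,.012),(615,395)),((.06,-.12,.012),(650,155)),((.06,.16,.012),(105,65)),((-.06,.16,.012),(68,295)),((0,-.085,.148),(587,254)),((0,-.010,.179),(425,222)),((0,.095,.230),(193,168))]
P=C([l[0] for l in L]);U=C([l[1] for l in L])
P2=C([l[0] for l in T]);U2=C([l[1] for l in T])/8+[310,190]-.4
def w(p,P): 
    c,s=np.cos(p[2]),np.sin(p[2]); return C([p[0]+c*P[:,0]-s*P[:,1],p[1]+s*P[:,0]+c*P[:,1],P[:,2]]).T
f1=lambda p:(proj(im,w(p,P))-U).ravel(); f2=lambda p:(proj(tp,w(p,P2))-U2).ravel()
for f in (f1,lambda p:np.r_[f1(p),f2(p)*2]):
    r=least_squares(f,[.5,0,-.1],loss='soft_l1',f_scale=.5)
    print(r.x,np.degrees(r.x[2])); print(np.round(r.fun.reshape(-1,2),2).tolist()); print(np.round(w(r.x,P),3).tolist())
h=atz(im,(252,236),.23);print('handle',h); print(atz(im,(251.25,203.5),.23)-atz(im,(253.5,268),.23), atz(im,(256.75,125.25),.179))
E
```

```text
cam [ 0.43668191 -0.04737454  0.48584982]
[ 0.49979484 -0.04437057 -0.20711474] -11.866800493725643
[[0.56, -1.37], [-1.73, -0.55], [1.28, 0.81], [0.06, -0.06], [0.12, 0.0], [-0.51, 4.73]]
[[0.416, -0.149, 0.012], [0.534, -0.174, 0.012], [0.474, 0.125, 0.012], [0.482, -0.128, 0.15], [0.498, -0.054, 0.179], [0.519, 0.049, 0.23]]
[ 0.49995488 -0.0447393  -0.2048022 ] -11.734301469894708
[[0.21, -1.71], [-2.09, -0.7], [1.36, 0.55], [-0.36, -0.4], [-0.14, -0.33], [-0.55, 4.41], [-0.55, 0.59], [0.73, 1.33], [-0.27, -0.52], [-1.82, 0.42], [-1.04, -0.03], [-0.21, -0.11], [-0.13, 1.3]]
[[0.417, -0.15, 0.012], [0.534, -0.174, 0.012], [0.474, 0.124, 0.012], [0.483, -0.128, 0.15], [0.498, -0.055, 0.179], [0.519, 0.048, 0.23]]
handle [0.51761392 0.04403933 0.23      ]
[-0.01472745 -0.06365284  0.        ] [ 0.49786107 -0.05418683  0.179     ]
```

```bash
python3 -m inch '{"offset":[[-0.0143,-0.0204,0],[-0.0143,-0.0204,0],[-0.0143,-0.0204,0],[0,0,0.03],[0,0,0.03]],"rot":[[0,0,0],[0,0,0],[0,0,0],[0,0,0],[0,0,0]],"grip":[1,1,1,1,1]}' 60
python3 -m inch '{"offset":[[0,0,0.02],[0,0,0.02],[0,0,0.02],[0,0,0.018],[0,0,0]],"rot":[[0,0,0],[0,0,0],[0,0,0],[0,0,0],[0,0,0]],"grip":[1,0.5,0.1,-0.2,-0.3]}'
python3 - <<'E'
from h import *
st(); get('wrist','w2.png'); b=get('scene')['pixels'][:,:,::-1]
cv2.imwrite('pics/s2.png',cv2.resize(b[100:290,220:460],None,fx=3,fy=3,interpolation=cv2.INTER_CUBIC))
E
```

```text
time_s: 3.12
tcp_pos: [0.5209, 0.049, 0.2834]
tool_rot: [-1.987, 2.43, -0.002]
contact_force: [1.5, -0.3, -1.2]
gripper_width: 0.0858
time_s: 3.53
tcp_pos: [0.5168, 0.0479, 0.2019]
tool_rot: [1.985, -2.427, -0.006]
contact_force: [-0.3, -0.1, -0.7]
gripper_width: 0.0391
t 3.53 tcp [0.5168 0.0479 0.2019] w 0.0391 F [-0.3 -0.1 -0.7] y-yaw 168.5 j [ 0.39  0.21 -0.02 -0.   -1.34 -0.59]
[[-0.199, -0.98, -0.007], [-0.98, 0.199, -0.001], [0.003, 0.007, -1.0]]
```

View pics/w2.png

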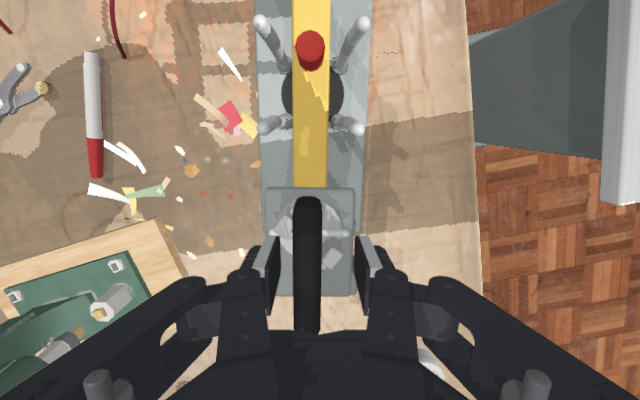

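View pics/s2.png

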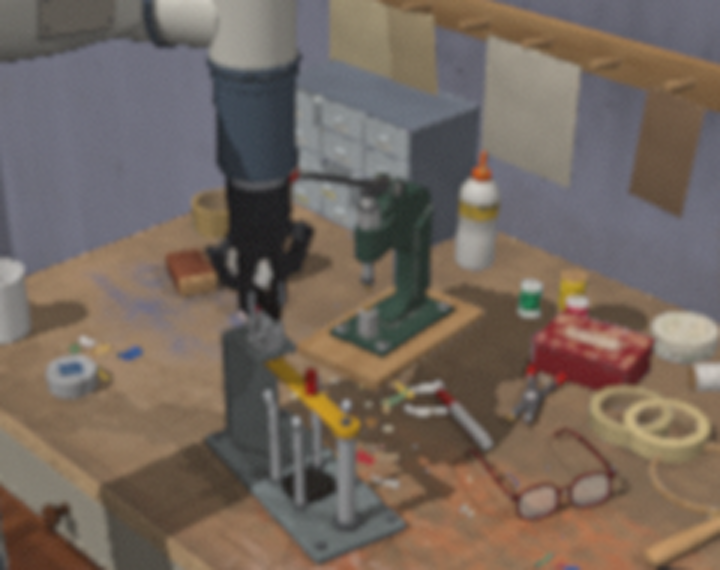

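```bash
python3 -m inch '{"offset":[[0,-0.002,-0.003],[0,0,0],[0,0,0]],"rot":[[0,0,0],[0,0,0],[0,0,0]],"grip":[-0.3,-0.3,-0.3]}' 60
python3 - <<'E'
from h import *
st(); get('wrist','w3.png')
E
python3 -m inch '{"offset":[[0,0,0],[0,0,0],[0,0,0],[0,0,0],[0,0,0]],"rot":[[0,0,0],[0,0,0],[0,0,0],[0,0,0],[0,0,0]],"grip":[-0.5,-0.6,-1,-1,-1]}' 60
python3 - <<'E'
from h import *
st(); get('wrist','w4.png')
a=cv2.imread('pics/w3.png');b=cv2.imread('pics/w4.png');cv2.imwrite('pics/w34.png',np.hstack([a[180:,120:520],b[180:,120:520]]))
E
```

```text
time_s: 3.88
tcp_pos: [0.5218, 0.0479, 0.2103]
tool_rot: [-1.989, 2.429, -0.002]
contact_force: [0.1, -0.1, -0.6]
gripper_width: 0.0294
t 3.88 tcp [0.5218 0.0479 0.2103] w 0.0294 F [ 0.1 -0.1 -0.6] y-yaw 168.6 j [ 0.39  0.21 -0.01  0.   -1.35 -0.59]
[[-0.197, -0.98, 0.003], [-0.98, 0.197, 0.001], [-0.001, -0.002, -1.0]]
time_s: 4.35
tcp_pos: [0.5215, 0.0476, 0.2092]
tool_rot: [-1.989, 2.43, -0.001]
contact_force: [1.8, 0.3, 1.7]
gripper_width: 0.012
t 4.35 tcp [0.5215 0.0476 0.2092] w 0.012 F [1.8 0.3 1.7] y-yaw 168.6 j [ 0.39  0.21 -0.01  0.   -1.35 -0.59]
[[-0.197, -0.98, 0.001], [-0.98, 0.197, 0.0], [-0.0, -0.001, -1.0]]
```

View pics/w34.png

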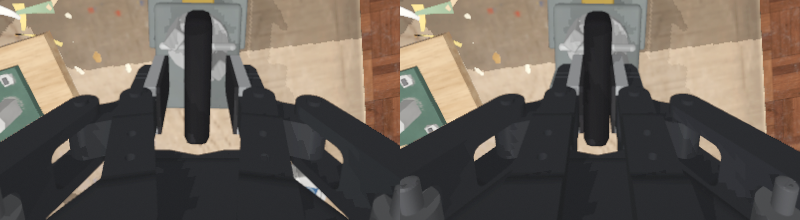

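```bash
python3 -m inch '{"offset":[[0,0,-0.006],[0,0,-0.006],[0,0,-0.006],[0,0,-0.0045],[0,0,0]],"rot":[[0,0,0],[0,0,0],[0,0,0],[0,0,0],[0,0,0]],"grip":[-1,-1,-1,-1,-1]}' 70
python3 -m inch '{"offset":[[0,0,0],[0,0,0]],"rot":[[0,0,0],[0,0,0]],"grip":[-1,-1]}'
python3 - <<'E'
from h import *
st(); im=get('wrist','w5.png')
E
```

```text
time_s: 4.82
tcp_pos: [0.5212, 0.0478, 0.2299]
tool_rot: [1.989, -2.43, -0.001]
contact_force: [7.7, -2.4, -11.2]
gripper_width: 0.0116
time_s: 4.98
tcp_pos: [0.5212, 0.0477, 0.2291]
tool_rot: [1.989, -2.43, -0.001]
contact_force: [8.0, -2.0, -11.1]
gripper_width: 0.0115
t 4.98 tcp [0.5212 0.0477 0.2291] w 0.0115 F [  8.   -2.  -11.1] y-yaw 168.6 j [ 0.39  0.2   0.04 -0.   -1.41 -0.59]
[[-0.198, -0.98, -0.002], [-0.98, 0.198, -0.0], [0.001, 0.002, -1.0]]
```

View pics/w5.png

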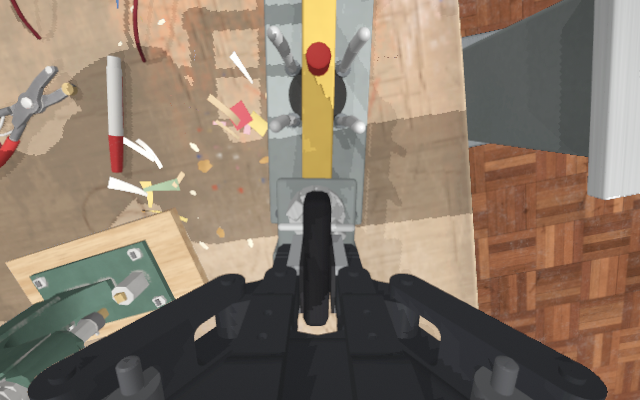

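```bash
python3 -m inch '{"offset":[[0,-0.001,-0.0022],[0,0,0]],"rot":[[0,0,0],[0,0,0]],"grip":[-1,-1]}' 70
python3 -m inch '{"offset":[[0,0,0],[0,0,0],[0,0,0],[0,0,0]],"rot":[[0,0,0.6],[0,0,0.6],[0,0,0.8],[0,0,0]],"grip":[-1,-1,-1,-1]}'
python3 - <<'E'
from h import *
s=st();print(s['ft_torque']); im=get('wrist','w6.png')
E
```

```text
time_s: 5.2
tcp_pos: [0.5213, 0.0477, 0.2309]
tool_rot: [1.988, -2.429, -0.004]
contact_force: [5.6, -0.4, -12.4]
gripper_width: 0.0117
time_s: 5.53
tcp_pos: [0.5213, 0.0477, 0.2308]
tool_rot: [1.765, -2.595, -0.003]
contact_force: [6.1, -1.2, -11.7]
gripper_width: 0.0114
t 5.53 tcp [0.5213 0.0477 0.2308] w 0.0114 F [  6.1  -1.2 -11.7] y-yaw 158.4 j [ 0.39  0.21  0.04 -0.   -1.41 -0.77]
[[-0.368, -0.93, -0.004], [-0.93, 0.368, -0.0], [0.002, 0.004, -1.0]]
[-0.50285635 -2.32636549 -0.03229956]
```

View pics/w6.png

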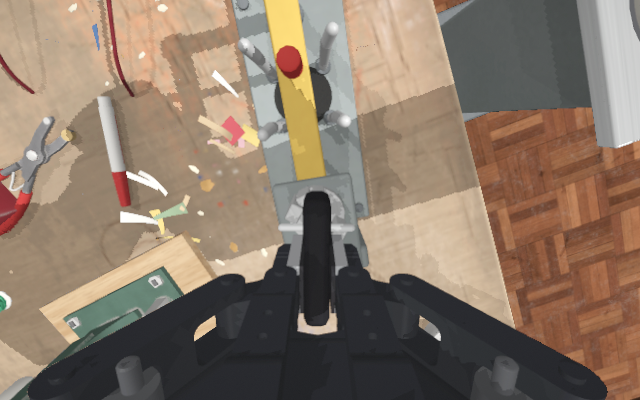

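```bash
for i in 1 2; do python3 -m inch '{"offset":[[0,0,0],[0,0,0],[0,0,0],[0,0,0],[0,0,0]],"rot":[[0,0,1],[0,0,1],[0,0,1],[0,0,1],[0,0,1]],"grip":[-1,-1,-1,-1,-1]}'; done
python3 -m inch '{"offset":[[0,0,0],[0,0,0],[0,0,0],[0,0,0],[0,0,0]],"rot":[[0,0,0.8],[0,0,0.8],[0,0,0.7],[0,0,0],[0,0,0]],"grip":[-1,-1,-1,-1,-1]}'
python3 - <<'E'
from h import *
s=st();print(s['ft_torque']); im=get('wrist','w7.png')
E
```

```text
time_s: 6.0
tcp_pos: [0.5214, 0.0477, 0.2308]
tool_rot: [1.16, -2.916, -0.002]
contact_force: [5.8, -1.6, -12.0]
gripper_width: 0.0112
time_s: 6.42
tcp_pos: [0.5214, 0.0477, 0.2308]
tool_rot: [0.502, -3.097, -0.001]
contact_force: [5.7, -3.2, -12.3]
gripper_width: 0.0114
time_s: 6.83
tcp_pos: [0.5214, 0.0477, 0.2307]
tool_rot: [0.195, -3.132, 0.0]
contact_force: [6.4, -1.9, -12.6]
gripper_width: 0.0115
t 6.83 tcp [0.5214 0.0477 0.2307] w 0.0115 F [  6.4  -1.9 -12.6] y-yaw 97.1 j [ 0.39  0.21  0.04 -0.   -1.41 -1.84]
[[-0.992, -0.124, -0.004], [-0.124, 0.992, -0.0], [0.004, 0.0, -1.0]]
[-0.53271076 -2.44142108 -0.0230617 ]
```

View pics/w7.png

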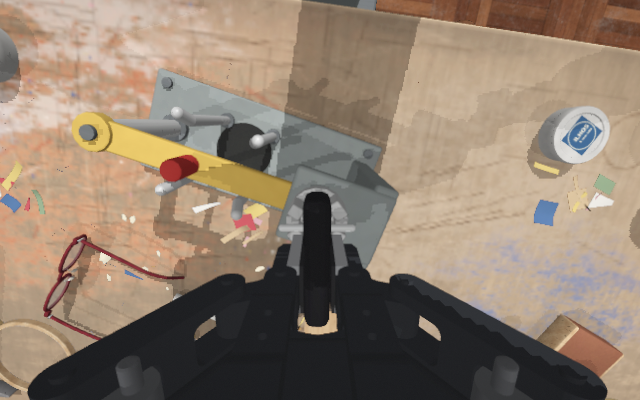

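```bash
python3 -m inch '{"offset":[[0,0,0.003],[0,0,0.003],[0,0,0.003],[0,0,0],[0,0,0]],"rot":[[0,0,0],[0,0,0],[0,0,0],[0,0,0],[0,0,0]],"grip":[-1,-1,-1,-1,-1]}'
python3 -m inch '{"offset":[[0,0,0],[0,0,0],[0,0,0],[0,0,0],[0,0,0]],"rot":[[0,0,0],[0,0,0],[0,0,0],[0,0,0],[0,0,0]],"grip":[-0.8,-0.6,-0.5,-0.5,-0.5]}'
python3 - <<'E'
from h import *
s=st();print(s['ft_torque']); im=get('wrist','w8.png')
E
```

```text
time_s: 7.3
tcp_pos: [0.5216, 0.0476, 0.2241]
tool_rot: [0.196, -3.134, -0.0]
contact_force: [1.5, -0.5, -2.7]
gripper_width: 0.0113
time_s: 7.72
tcp_pos: [0.5218, 0.0475, 0.2248]
tool_rot: [-0.196, 3.135, 0.0]
contact_force: [0.0, -0.5, 0.3]
gripper_width: 0.0212
t 7.72 tcp [0.5218 0.0475 0.2248] w 0.0212 F [ 0.  -0.5  0.3] y-yaw 97.1 j [ 0.39  0.21  0.03  0.   -1.39 -1.84]
[[-0.992, -0.124, 0.0], [-0.124, 0.992, 0.0], [-0.0, 0.0, -1.0]]
[0.05249223 0.01887102 0.0016906 ]
```

View pics/w8.png

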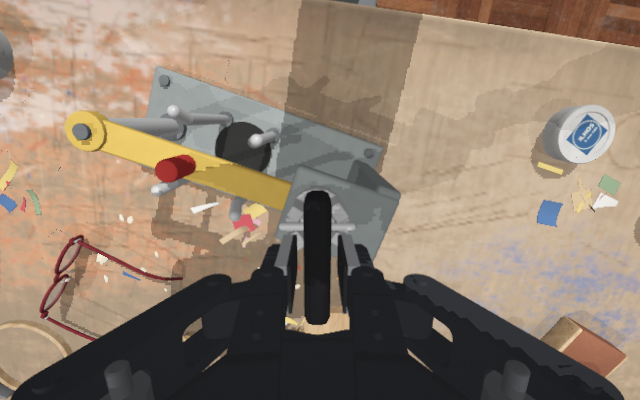

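```bash
python3 -m inch '{"offset":[[0,0,-0.015],[0,0,-0.03],[0,0,-0.025],[0,0,0],[0,0,0]],"rot":[[0,0,0],[0,0,0],[0,0,0],[0,0,-1],[0,0,-1]],"grip":[-0.5,-0.5,-0.5,-0.5,-0.5]}'
python3 -m inch '{"offset":[[0,0,0],[0,0,0],[0,0,0],[0,0,0],[0,0,0]],"rot":[[0,0,-1],[0,0,-1],[0,0,-1],[0,0,-1],[0,0,-1]],"grip":[-0.5,-0.5,-0.5,-0.5,-0.5]}'
python3 -m inch '{"offset":[[0,0,0],[0,0,0],[0,0,0],[0,0,0],[0,0,0]],"rot":[[0,0,-1],[0,0,-1],[0,0,-1],[0,0,-1],[0,0,-1]],"grip":[-0.5,-0.5,-0.5,-0.5,-0.5]}'
python3 -m inch '{"offset":[[0,0,0],[0,0,0],[0,0,0]],"rot":[[0,0,-1],[0,0,-1],[0,0,-0.3]],"grip":[-0.5,-0.5,-0.5]}'
python3 -m inch '{"offset":[[0.0262,0.0008,0],[0.0262,0.0008,0],[0.0262,0.0008,0],[0.0262,0.0008,0],[0,0,0]],"rot":[[0,0,0],[0,0,0],[0,0,0],[0,0,0],[0,0,0]],"grip":[-0.5,-0.4,-0.4,-0.3,-0.3]}'
python3 - <<'E'
from h import *
s=st(); im=get('wrist','w9.png'); get('top','t9.png')
a=cv2.imread('pics/t9.png')
cv2.imwrite('pics/t9a.png',cv2.resize(a[150:270,190:480],None,fx=2.7,fy=2.7,interpolation=cv2.INTER_CUBIC))
E
```

```text
time_s: 8.18
tcp_pos: [0.5227, 0.0477, 0.2966]
tool_rot: [-0.474, 3.102, 0.001]
contact_force: [0.3, 0.2, -1.1]
gripper_width: 0.0213
time_s: 8.6
tcp_pos: [0.5218, 0.0475, 0.2946]
tool_rot: [-1.136, 2.929, 0.0]
contact_force: [-0.2, -1.2, -0.3]
gripper_width: 0.0214
time_s: 9.02
tcp_pos: [0.5218, 0.0475, 0.2946]
tool_rot: [-1.743, 2.614, 0.0]
contact_force: [-0.2, 0.4, 0.0]
gripper_width: 0.0215
time_s: 9.27
tcp_pos: [0.5218, 0.0475, 0.2946]
tool_rot: [-1.996, 2.426, -0.0]
contact_force: [0.2, 0.3, 0.6]
gripper_width: 0.0212
time_s: 9.68
tcp_pos: [0.4971, -0.0578, 0.2953]
tool_rot: [1.987, -2.433, 0.002]
contact_force: [-0.1, 0.2, 0.7]
gripper_width: 0.0299
t 9.68 tcp [ 0.4971 -0.0578  0.2953] w 0.0299 F [-0.1  0.2  0.7] y-yaw 168.5 j [ 0.2   0.14  0.13  0.   -1.55 -0.4 ]
[[-0.2, -0.98, 0.001], [-0.98, 0.2, -0.001], [0.001, -0.001, -1.0]]
```

View pics/w9.png

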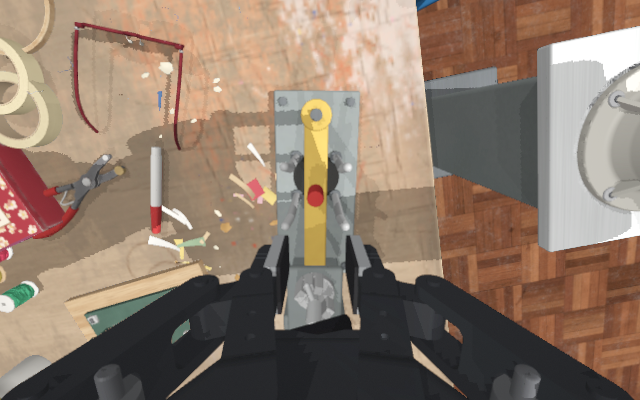

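View pics/t9a.png

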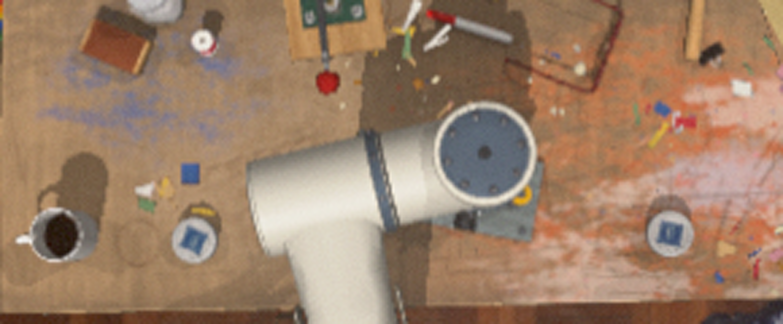

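```bash
python3 - <<'E'
from h import *
im=vision.get_image('wrist')
print('knob',atz(im,(316,189),.179),'hinge',atz(im,(317,114),.150), proj(im,[[.498,-.0545,.179],[.4827,-.1279,.15]]))
print(env.observe()['tcp_pos'])
E
```

```text
knob [ 0.49709561 -0.0613537   0.179     ] hinge [ 0.48307377 -0.12568892  0.15      ] [[316.53378194 196.35534619]
 [316.92048428 111.52456476]]
[ 0.49812087 -0.05455347  0.29459435]
```

```bash
python3 -m inch '{"offset":[[0,0,0.03],[0,0,0.03],[0,0,0.03],[0,0,0.026],[0,0,0.02]],"rot":[[0,0,0],[0,0,0],[0,0,0],[0,0,0],[0,0,0]],"grip":[-0.3,-0.3,-0.3,-0.3,-0.3]}' 30
python3 -m inch '{"offset":[[0,0,0],[0,0,0],[0,0,0],[0,0,0],[0,0,0]],"rot":[[0,0,0],[0,0,0],[0,0,0],[0,0,0],[0,0,0]],"grip":[-0.4,-0.5,-1,-1,-1]}'
python3 - <<'E'
from h import *
s=st(); im=get('wrist','w10.png')
E
```

```text
time_s: 10.25
tcp_pos: [0.4972, -0.0535, 0.156]
tool_rot: [1.991, -2.428, -0.003]
contact_force: [-0.3, 0.4, -0.7]
gripper_width: 0.0301
time_s: 10.67
tcp_pos: [0.4997, -0.0543, 0.1597]
tool_rot: [-1.989, 2.428, -0.003]
contact_force: [4.2, -1.4, -5.1]
gripper_width: 0.0145
t 10.67 tcp [ 0.4997 -0.0543  0.1597] w 0.0145 F [ 4.2 -1.4 -5.1] y-yaw 168.7 j [ 0.2   0.19 -0.16  0.   -1.22 -0.4 ]
[[-0.197, -0.98, 0.004], [-0.98, 0.197, 0.0], [-0.001, -0.004, -1.0]]
```

View pics/w10.png

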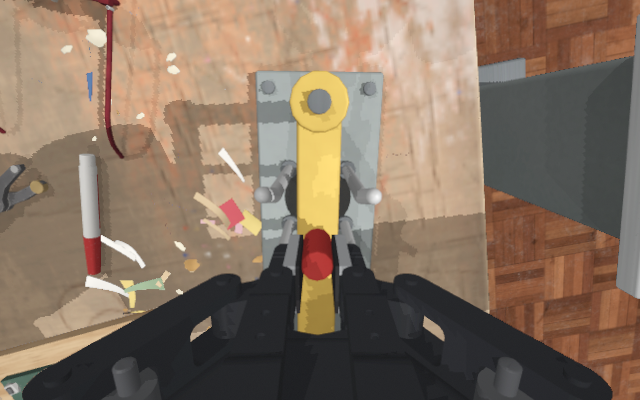

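```bash
python3 -m inch '{"offset":[[0.0003,-0.0065,0],[0.0003,-0.0065,0],[0.0003,-0.0065,0],[0.0003,-0.0065,0],[0,0,0]],"rot":[[0,0,1],[0,0,1],[0,0,1],[0,0,1],[0,0,0]],"grip":[-1,-1,-1,-1,-1]}'
python3 - <<'E'
from h import *
s=st(); im=get('wrist','w11.png')
E
```

```text
time_s: 11.13
tcp_pos: [0.5239, -0.064, 0.1596]
tool_rot: [-1.533, 2.739, -0.002]
contact_force: [2.7, 1.0, -3.1]
gripper_width: 0.0148
t 11.13 tcp [ 0.5239 -0.064   0.1596] w 0.0148 F [ 2.7  1.  -3.1] y-yaw 148.5 j [ 0.18  0.24 -0.09  0.   -1.23 -0.73]
[[-0.523, -0.852, 0.003], [-0.852, 0.523, 0.0], [-0.002, -0.002, -1.0]]
```

View pics/w11.png

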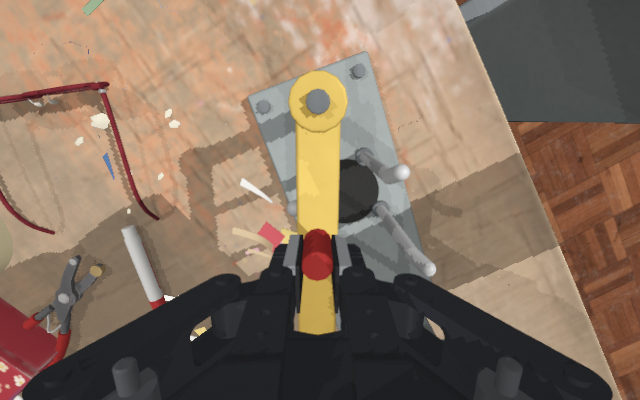

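Keeper follows. Continuing the arc, 14 more 5° rows for about 90° in all.

```bash
python3 -m inch '{"offset":[[0.0003,-0.0065,0],[0.0003,-0.0065,0],[0.0003,-0.0065,0],[0.0003,-0.0065,0],[0.0003,-0.0065,0]],"rot":[[0,0,1],[0,0,1],[0,0,1],[0,0,1],[0,0,1]],"grip":[-1,-1,-1,-1,-1]}'
python3 -m inch '{"offset":[[0.0003,-0.0065,0],[0.0003,-0.0065,0],[0.0003,-0.0065,0],[0.0003,-0.0065,0],[0.0003,-0.0065,0]],"rot":[[0,0,1],[0,0,1],[0,0,1],[0,0,1],[0,0,1]],"grip":[-1,-1,-1,-1,-1]}'
python3 -m inch '{"offset":[[0.0003,-0.0065,0],[0.0003,-0.0065,0],[0.0003,-0.0065,0],[0.0003,-0.0065,0],[0,0,0]],"rot":[[0,0,1],[0,0,1],[0,0,1],[0,0,1],[0,0,0]],"grip":[-1,-1,-1,-1,-1]}'
python3 - <<'E'
from h import *
s=st(); im=get('wrist','w12.png')
E
```

```text
time_s: 11.6
tcp_pos: [0.5467, -0.0859, 0.1597]
tool_rot: [-0.907, 3.004, -0.0]
contact_force: [3.6, 1.2, -2.6]
gripper_width: 0.0143
time_s: 12.02
tcp_pos: [0.5588, -0.1165, 0.1597]
tool_rot: [-0.235, 3.128, -0.0]
contact_force: [5.1, -0.3, -3.7]
gripper_width: 0.015
time_s: 12.43
tcp_pos: [0.5582, -0.1437, 0.1597]
tool_rot: [0.314, 3.121, -0.001]
contact_force: [6.4, -4.2, -4.4]
gripper_width: 0.0146
t 12.43 tcp [ 0.5582 -0.1437  0.1597] w 0.0146 F [ 6.4 -4.2 -4.4] y-yaw 78.5 j [ 0.02  0.33  0.03  0.   -1.27 -1.79]
[[-0.98, 0.199, 0.005], [0.199, 0.98, -0.001], [-0.005, -0.0, -1.0]]
```

View pics/w12.png

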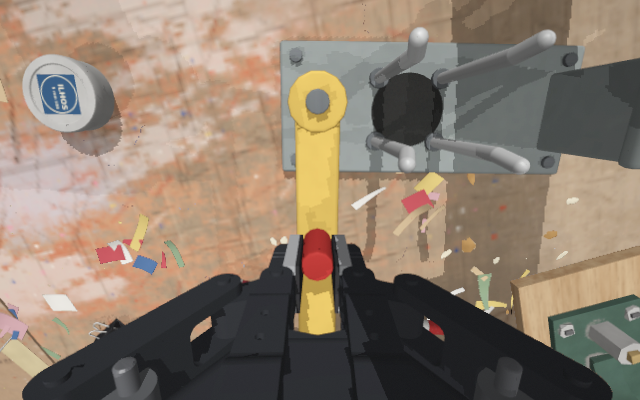

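```bash
python3 -m inch '{"offset":[[0,0,0],[0,0,0],[0,0,-0.02],[0,0,-0.03],[0,0,-0.03]],"rot":[[0,0,0],[0,0,0],[0,0,0],[0,0,0],[0,0,0]],"grip":[-0.5,-0.3,-0.3,-0.3,-0.3]}' 40
for i in 1 2 3; do python3 -m inch '{"offset":[[0,0,0],[0,0,0],[0,0,0],[0,0,0],[0,0,0]],"rot":[[0,0,-1],[0,0,-1],[0,0,-1],[0,0,-1],[0,0,-1]],"grip":[0,0,0,0,0]}' | grep time; done
python3 -m inch '{"offset":[[0,0,0],[0,0,0],[0,0,0]],"rot":[[0,0,-1],[0,0,-1],[0,0,-1]],"grip":[0,0,0]}'
python3 -m inch '{"offset":[[0.0323,0.0118,0],[0.0323,0.0118,0],[0.0323,0.0118,0],[0.0323,0.0118,0],[0.0323,0.0118,0]],"rot":[[0,0,0],[0,0,0],[0,0,0],[0,0,0],[0,0,0]],"grip":[1,1,1,1,1]}'
python3 -m inch '{"offset":[[0.0323,0.0118,0],[0.0323,0.0118,0],[0,0,0],[0,0,0]],"rot":[[0,0,0],[0,0,0],[0,0,0],[0,0,0]],"grip":[1,1,1,1]}'
python3 - <<'E'
from h import *
s=st(); im=get('wrist','w13.png'); a=get('top')['pixels'][:,:,::-1]
cv2.imwrite('pics/t13a.png',cv2.resize(a[150:270,190:480],None,fx=2.7,fy=2.7,interpolation=cv2.INTER_CUBIC))
E
```

```text
time_s: 12.9
tcp_pos: [0.5552, -0.1423, 0.2395]
tool_rot: [-0.308, -3.124, 0.0]
contact_force: [1.3, -0.6, 0.9]
gripper_width: 0.0297
time_s: 13.32
time_s: 13.73
time_s: 14.15
time_s: 14.4
tcp_pos: [0.5559, -0.1423, 0.2392]
tool_rot: [-1.998, 2.424, -0.0]
contact_force: [-0.1, -0.4, -0.7]
gripper_width: 0.0428
time_s: 14.82
tcp_pos: [0.4653, -0.29, 0.2393]
tool_rot: [-1.993, 2.428, -0.001]
contact_force: [0.1, -0.7, 0.2]
gripper_width: 0.0857
time_s: 15.15
tcp_pos: [0.4295, -0.349, 0.2391]
tool_rot: [-1.989, 2.432, -0.0]
contact_force: [-0.0, -0.3, 0.6]
gripper_width: 0.0852
t 15.15 tcp [ 0.4295 -0.349   0.2391] w 0.0852 F [-0.  -0.3  0.6] y-yaw 168.5 j [-0.4   0.26  0.13  0.   -1.44  0.2 ]
[[-0.199, -0.98, 0.0], [-0.98, 0.199, -0.0], [0.0, -0.0, -1.0]]
```

View pics/w13.png

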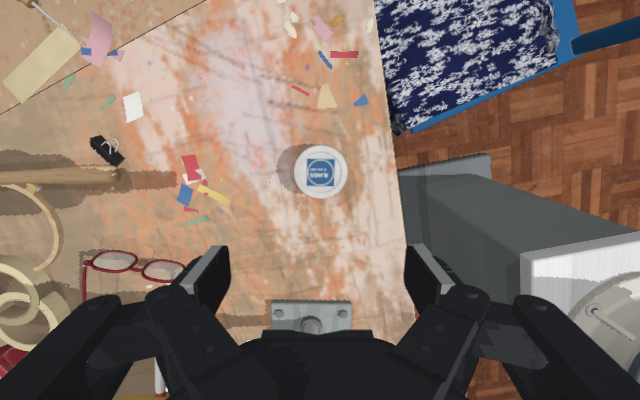

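View pics/t13a.png

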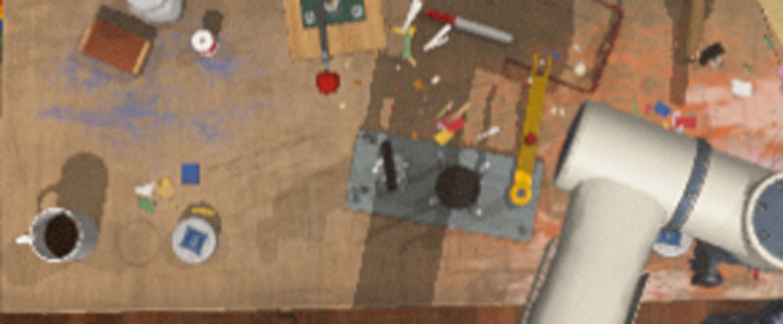

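```bash
python3 - <<'E'
from h import *
im=vision.get_image('wrist'); a=im['pixels'][:,:,::-1].copy()
cv2.imwrite('pics/w13z.png',cv2.resize(a[130:215,270:370],None,fx=6,fy=6,interpolation=cv2.INTER_CUBIC))
c=atz(im,(321,171),.028); print(c); th=np.linspace(0,2*np.pi,60)
for z in (.028,):
    q=proj(im,np.c_[c[0]+.0335*np.cos(th),c[1]+.0335*np.sin(th),0*th+z])
    for u in q: cv2.circle(a,tuple(np.int32(u.round())),0,(0,255,0),-1)
cv2.imwrite('pics/w13y.png',cv2.resize(a[130:215,270:370],None,fx=6,fy=6,interpolation=cv2.INTER_NEAREST))
E
```

```text
[ 0.42422433 -0.35266957  0.028     ]
```

View pics/w13y.png

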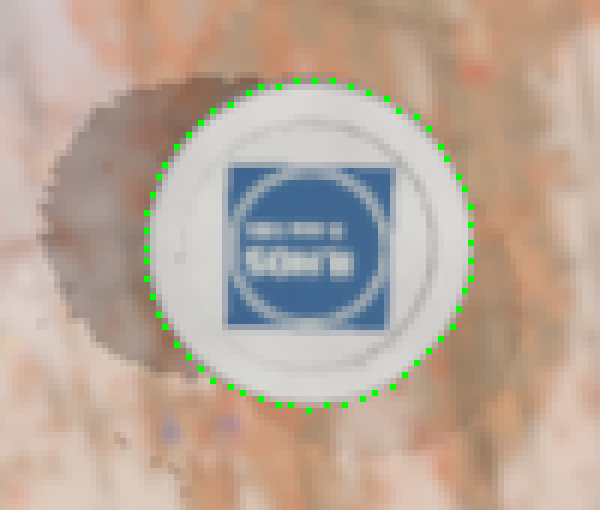

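```bash
python3 -m inch '{"offset":[[0.0047,0.0045,0.03],[0,0,0.035],[0,0,0.035],[0,0,0.035],[0,0,0]],"rot":[[0,0,0],[0,0,0],[0,0,0],[0,0,0],[0,0,0]],"grip":[1,1,1,1,1]}'
python3 -m inch '{"offset":[[0,0,0],[0,0,0]],"rot":[[0,0,0],[0,0,0]],"grip":[1,1]}'
python3 - <<'E'
from h import *
s=st(); im=get('wrist','w14.png')
a=im['pixels'][:,:,::-1].copy();th=np.linspace(0,2*np.pi,60)
q=proj(im,np.c_[.4242+.0335*np.cos(th),-.3527+.0335*np.sin(th),0*th+.028])
for u in q: cv2.circle(a,tuple(np.int32(u.round())),0,(0,255,0),-1)
cv2.imwrite('pics/w14.png',a)
E
```

```text
time_s: 15.72
tcp_pos: [0.422, -0.3477, 0.0966]
tool_rot: [1.99, -2.427, -0.02]
contact_force: [-0.6, 0.5, -1.9]
gripper_width: 0.0856
time_s: 15.88
tcp_pos: [0.4271, -0.3521, 0.1059]
tool_rot: [-1.993, 2.428, -0.005]
contact_force: [-0.7, -0.7, 1.2]
gripper_width: 0.0852
t 15.88 tcp [ 0.4271 -0.3521  0.1059] w 0.0852 F [-0.7 -0.7  1.2] y-yaw 168.7 j [-0.41  0.33 -0.12  0.   -1.12  0.21]
[[-0.195, -0.981, 0.002], [-0.981, 0.195, -0.002], [0.002, -0.003, -1.0]]
```

View pics/w14.png

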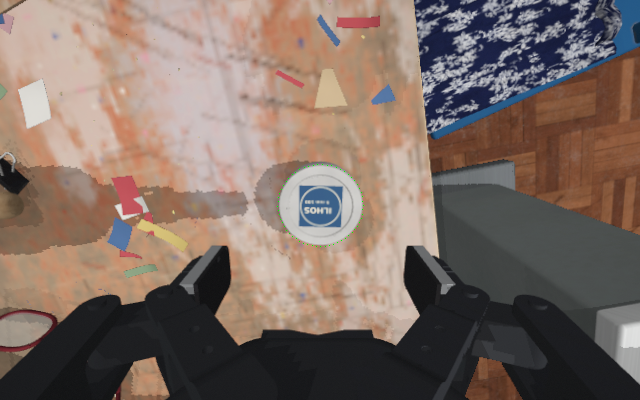

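```bash
python3 -m inch '{"offset":[[0,0.0015,0.028],[0,0,0.028],[0,0,0.022],[0,0,0.012],[0,0,0.006]],"rot":[[0,0,0],[0,0,0],[0,0,0],[0,0,0],[0,0,0]],"grip":[1,1,1,1,1]}' 50
python3 -m inch '{"offset":[[0,0,0],[0,0,0],[0,0,0]],"rot":[[0,0,0],[0,0,0],[0,0,0]],"grip":[1,1,1]}'
python3 - <<'E'
from h import *
s=st(); im=get('wrist','w15.png')
E
```

```text
time_s: 16.35
tcp_pos: [0.4248, -0.3516, 0.0079]
tool_rot: [-1.991, 2.43, -0.002]
contact_force: [-0.3, -0.6, 0.8]
gripper_width: 0.0857
time_s: 16.6
tcp_pos: [0.4255, -0.3521, 0.0094]
tool_rot: [-1.99, 2.429, -0.005]
contact_force: [0.5, 0.2, 0.2]
gripper_width: 0.0855
t 16.6 tcp [ 0.4255 -0.3521  0.0094] w 0.0855 F [0.5 0.2 0.2] y-yaw 168.7 j [-0.41  0.43 -0.25  0.   -0.89  0.21]
[[-0.196, -0.98, 0.003], [-0.981, 0.196, -0.002], [0.001, -0.003, -1.0]]
```

View pics/w15.png

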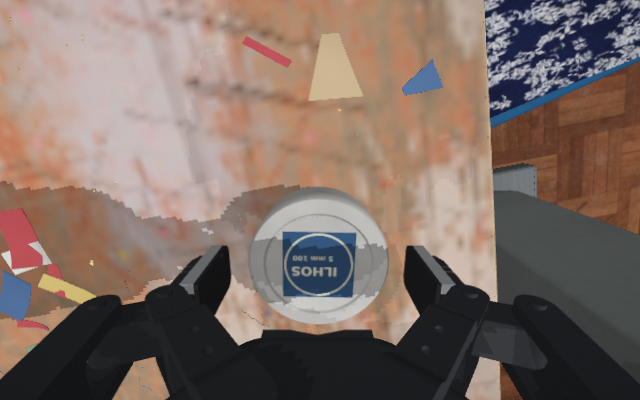

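```bash
python3 -m inch '{"offset":[[0,0.001,0.004],[0,0,0.004],[0,0,0],[0,0,0],[0,0,0]],"rot":[[0,0,0],[0,0,0],[0,0,0],[0,0,0],[0,0,0]],"grip":[1,1,0.8,0.6,0.5]}' 50
python3 -m inch '{"offset":[[0,0,0],[0,0,0],[0,0,0],[0,0,0]],"rot":[[0,0,0],[0,0,0],[0,0,0],[0,0,0]],"grip":[0.4,0.2,0.2,0.2]}'
python3 - <<'E'
from h import *
s=st(); im=get('wrist','w16.png')
E
```

```text
time_s: 17.07
tcp_pos: [0.4232, -0.3513, -0.0]
tool_rot: [1.991, -2.43, 0.001]
contact_force: [0.1, -0.4, 1.1]
gripper_width: 0.065
time_s: 17.4
tcp_pos: [0.4232, -0.3514, 0.0001]
tool_rot: [-1.991, 2.43, -0.001]
contact_force: [-1.7, 0.9, 6.1]
gripper_width: 0.0642
t 17.4 tcp [ 4.232e-01 -3.514e-01  1.000e-04] w 0.0642 F [-1.7  0.9  6.1] y-yaw 168.7 j [-0.41  0.44 -0.26  0.   -0.87  0.21]
[[-0.197, -0.98, 0.0], [-0.98, 0.197, -0.0], [0.0, -0.001, -1.0]]
```

View pics/w16.png

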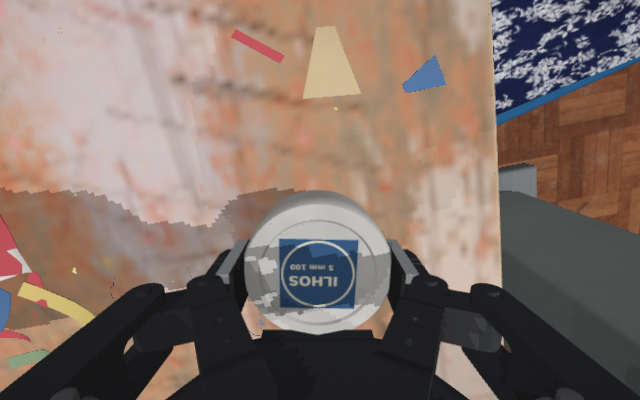

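```bash
python3 -m inch '{"offset":[[0,0,-0.01],[0,0,-0.02],[0,0,-0.035],[0,0,-0.035],[0,0,-0.035]],"rot":[[0,0,0],[0,0,0],[0,0,0],[0,0,0],[0,0,0]],"grip":[0.2,0.2,0.2,0.2,0.2]}' 60
python3 -m inch '{"offset":[[0,0,-0.035],[0,0,-0.035],[0,0,-0.015],[0,0,0]],"rot":[[0,0,0],[0,0,0],[0,0,0],[0,0,0]],"grip":[0.2,0.2,0.2,0.2]}'
python3 -m inch '{"offset":[[-0.0263,-0.0012,0],[-0.0263,-0.0012,0],[-0.0263,-0.0012,0],[-0.0263,-0.0012,0],[-0.0263,-0.0012,0]],"rot":[[0,0,0],[0,0,0],[0,0,0],[0,0,0],[0,0,0]],"grip":[0.2,0.2,0.2,0.2,0.2]}'
python3 - <<'E'
from h import *
s=st(); im=get('wrist','w17.png')
E
```

```text
time_s: 17.87
tcp_pos: [0.4224, -0.3509, 0.1361]
tool_rot: [1.99, -2.43, -0.001]
contact_force: [1.3, 0.1, -1.5]
gripper_width: 0.0637
time_s: 18.2
tcp_pos: [0.4245, -0.3524, 0.2248]
tool_rot: [-1.989, 2.428, -0.013]
contact_force: [0.5, -1.1, -0.8]
gripper_width: 0.0637
time_s: 18.62
tcp_pos: [0.4543, -0.222, 0.2187]
tool_rot: [1.99, -2.43, -0.003]
contact_force: [0.3, 0.7, -0.3]
gripper_width: 0.0635
t 18.62 tcp [ 0.4543 -0.222   0.2187] w 0.0635 F [ 0.3  0.7 -0.3] y-yaw 168.6 j [-0.14  0.17 -0.03 -0.   -1.37 -0.05]
[[-0.197, -0.98, -0.002], [-0.98, 0.197, 0.001], [-0.001, 0.002, -1.0]]
```

View pics/w17.png

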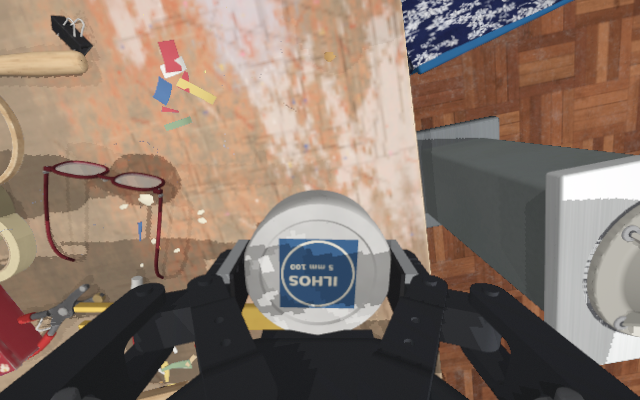

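```bash
python3 -m inch '{"offset":[[-0.0263,-0.0012,0],[-0.0263,-0.0012,0],[-0.0263,-0.0012,0],[-0.0263,-0.0012,0],[-0.0263,-0.0012,0]],"rot":[[0,0,0],[0,0,0],[0,0,0],[0,0,0],[0,0,0]],"grip":[0.2,0.2,0.2,0.2,0.2]}'
python3 -m inch '{"offset":[[-0.0263,-0.0012,0],[-0.0263,-0.0012,0],[0,0,0],[0,0,0],[0,0,0]],"rot":[[0,0,0],[0,0,0],[0,0,0],[0,0,0],[0,0,0]],"grip":[0.2,0.2,0.2,0.2,0.2]}'
python3 - <<'E'
from h import *
s=st(); im=get('wrist','w18.png'); p=np.array(s['tcp_pos']);R=Ro.from_rotvec(s['tool_rot']).as_matrix()
a=im['pixels'][:,:,::-1].copy();th=np.linspace(0,2*np.pi,120)
for dx,col in ((0,(0,255,0)),(.003,(0,0,255))):
    c=p+R@[dx,0,-.028]
    q=proj(im,np.c_[c[0]+.0335*np.cos(th),c[1]+.0335*np.sin(th),0*th+c[2]])
    for u in q: cv2.circle(a,tuple(np.int32(u.round())),0,col,-1)
cv2.imwrite('pics/w18.png',cv2.resize(a[160:360,200:440],None,fx=3,fy=3,interpolation=cv2.INTER_NEAREST))
b=get('scene')['pixels'][:,:,::-1]
cv2.imwrite('pics/s18.png',cv2.resize(b[100:290,220:460],None,fx=3,fy=3,interpolation=cv2.INTER_CUBIC))
E
```

```text
time_s: 19.08
tcp_pos: [0.4861, -0.0944, 0.2188]
tool_rot: [1.99, -2.43, -0.002]
contact_force: [-0.0, -0.6, -1.6]
gripper_width: 0.064
time_s: 19.5
tcp_pos: [0.4988, -0.0447, 0.2189]
tool_rot: [1.99, -2.429, -0.001]
contact_force: [0.3, 0.2, -0.9]
gripper_width: 0.0638
t 19.5 tcp [ 0.4988 -0.0447  0.2189] w 0.0638 F [ 0.3  0.2 -0.9] y-yaw 168.7 j [ 0.22  0.16 -0.04 -0.   -1.37 -0.42]
[[-0.197, -0.98, -0.001], [-0.98, 0.197, -0.0], [0.0, 0.001, -1.0]]
```

View pics/w18.png

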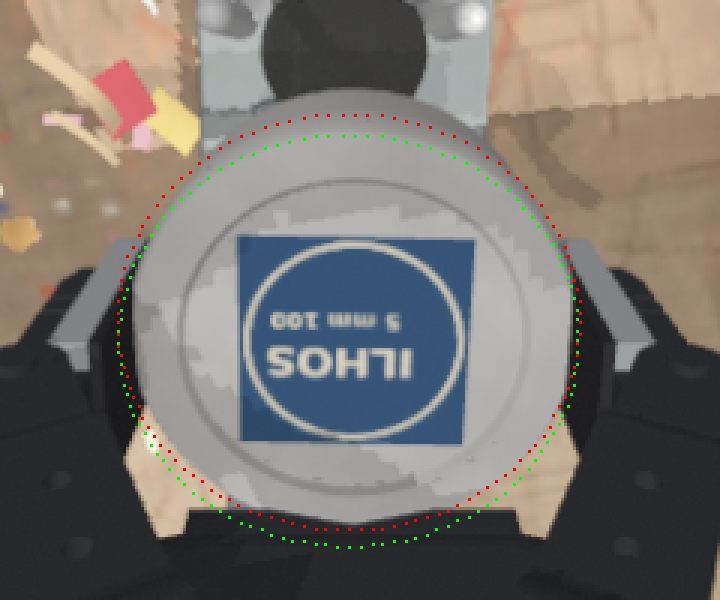

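View pics/s18.png

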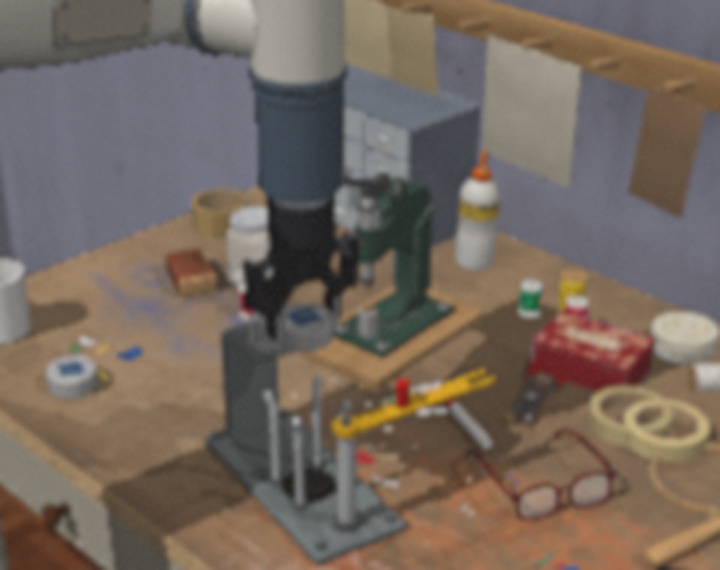

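```bash
python3 - <<'E'
from h import *
from scipy.optimize import least_squares
im=vision.get_image('wrist');s=env.observe(); p=np.array(s['tcp_pos']);R=Ro.from_rotvec(s['tool_rot']).as_matrix();th=np.linspace(0,2*np.pi,720)
def f(v):
    q=proj(im,(p+(R@np.c_[v[0]+.0335*np.cos(th),v[1]+.0335*np.sin(th),0*th+v[2]].T).T))
    return [q[:,0].min()-245,q[:,0].max()-391,q[:,1].min()-197.3,q[:,1].max()-334.3]
r=least_squares(f,[0,0,-.028],diff_step=1e-3,x_scale=.01);print(r.x,r.fun)
# rods tops visible?
M=np.array([.4999,-.0447]);y=np.radians(-11.7)
for mx,my in ((.0286,-.0286),(-.0286,-.0286)):
    for k in (.0286,.036): 
        g=np.sign([mx,my])*k; w=[M[0]+np.cos(y)*g[0]-np.sin(y)*g[1],M[1]+np.sin(y)*g[0]+np.cos(y)*g[1]]
        print(proj(im,[[*w,.118],[*w,.139],[*w,.012]]).round(1).tolist())
E
```

```text
[ 0.00126145  0.00101622 -0.02352407] [-1.35020459  1.3503337   1.39962134 -1.6109116 ]
[[281.3, 167.7], [278.1, 172.1], [291.7, 153.6]]
[[272.2, 158.9], [268.1, 162.4], [285.4, 147.3]]
[[349.5, 168.0], [352.4, 172.4], [339.8, 153.8]]
[[358.6, 159.2], [362.4, 162.8], [346.2, 147.5]]
```

```bash
python3 -m inch '{"offset":[[-0.0013,-0.0018,0],[0,0,0.025],[0,0,0.03],[0,0,0.02],[0,0,0]],"rot":[[0,0,0],[0,0,0],[0,0,0],[0,0,0],[0,0,0]],"grip":[0.2,0.2,0.2,0.2,0.2]}'
python3 -m inch '{"offset":[[0,0,0.01],[0,0,0.01],[0,0,0],[0,0,0]],"rot":[[0,0,0],[0,0,0],[0,0,0],[0,0,0]],"grip":[0.2,0.2,0.2,0.2]}'
python3 - <<'E'
from h import *
s=st(); im=get('wrist','w19.png')
b=get('scene')['pixels'][:,:,::-1]
cv2.imwrite('pics/s19.png',cv2.resize(b[170:280,280:400],None,fx=5,fy=5,interpolation=cv2.INTER_CUBIC))
E
```

```text
time_s: 20.07
tcp_pos: [0.4983, -0.0441, 0.1402]
tool_rot: [1.984, -2.427, -0.008]
contact_force: [-0.3, -0.1, -1.4]
gripper_width: 0.064
time_s: 20.4
tcp_pos: [0.5016, -0.0438, 0.1248]
tool_rot: [-1.991, 2.43, -0.001]
contact_force: [0.7, -0.5, -0.5]
gripper_width: 0.0641
t 20.4 tcp [ 0.5016 -0.0438  0.1248] w 0.0641 F [ 0.7 -0.5 -0.5] y-yaw 168.6 j [ 0.22  0.22 -0.21  0.   -1.14 -0.42]
[[-0.197, -0.98, 0.0], [-0.98, 0.197, -0.0], [0.0, -0.0, -1.0]]
```

View pics/w19.png

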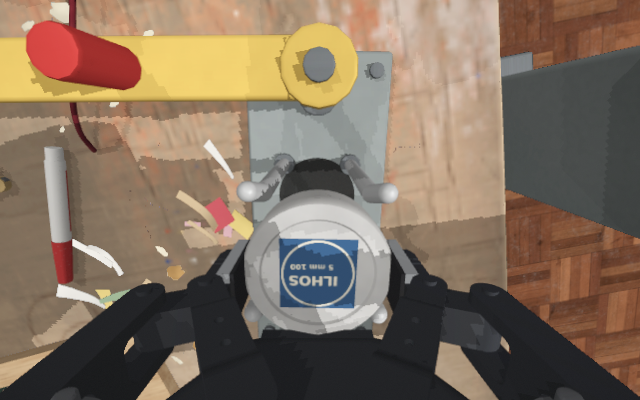

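View pics/s19.png

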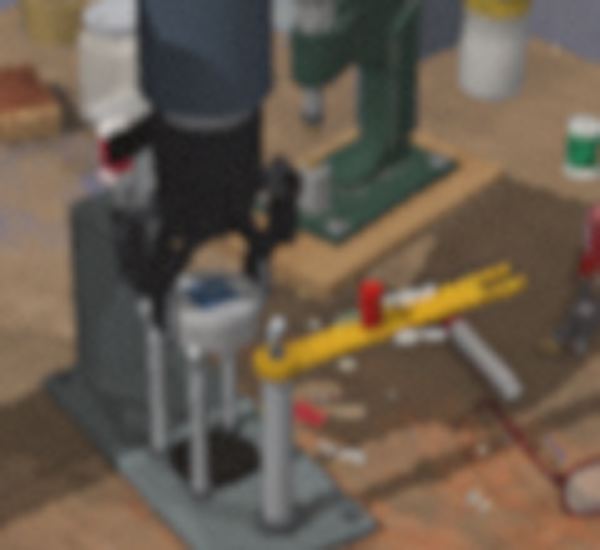

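```bash
python3 -m inch '{"offset":[[0,0,0.006],[0,0,0.006],[0,0,0.006],[0,0,0],[0,0,0]],"rot":[[0,0,0],[0,0,0],[0,0,0],[0,0,0],[0,0,0]],"grip":[0.2,0.2,0.2,0.2,0.2]}'
python3 - <<'E'
from h import *
s=st(); im=get('wrist','w20.png')
E
```

```text
time_s: 20.92
tcp_pos: [0.5009, -0.0437, 0.1059]
tool_rot: [1.99, -2.429, -0.001]
contact_force: [0.4, 0.2, -0.2]
gripper_width: 0.0639
t 20.92 tcp [ 0.5009 -0.0437  0.1059] w 0.0639 F [ 0.4  0.2 -0.2] y-yaw 168.6 j [ 0.23  0.24 -0.24  0.   -1.09 -0.42]
[[-0.197, -0.98, -0.001], [-0.98, 0.197, -0.0], [0.001, 0.001, -1.0]]
```

View pics/w20.png

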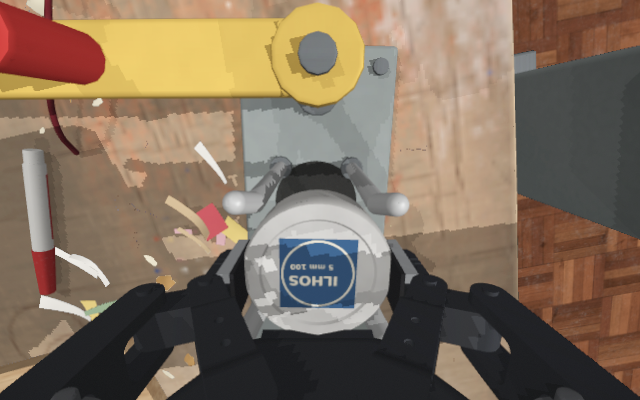

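```bash
python3 -m inch '{"offset":[[0,0,0.01],[0,0,0.01],[0,0,0.008],[0,0,0],[0,0,0]],"rot":[[0,0,0],[0,0,0],[0,0,0],[0,0,0],[0,0,0]],"grip":[0.2,0.2,0.2,0.2,0.2]}'
python3 -m inch '{"offset":[[0,0,0],[0,0,0],[0,0,0],[0,0,0],[0,0,0]],"rot":[[0,0,0],[0,0,0],[0,0,0],[0,0,0],[0,0,0]],"grip":[0.9,0.9,0.9,0.9,0.9]}'
python3 - <<'E'
from h import *
s=st(); im=get('wrist','w21.png')
E
```

```text
time_s: 21.38
tcp_pos: [0.501, -0.0438, 0.078]
tool_rot: [1.99, -2.429, -0.001]
contact_force: [0.5, -0.3, -0.6]
gripper_width: 0.0638
time_s: 21.8
tcp_pos: [0.5016, -0.0436, 0.0788]
tool_rot: [-1.99, 2.43, -0.001]
contact_force: [0.5, 0.3, -0.4]
gripper_width: 0.0812
t 21.8 tcp [ 0.5016 -0.0436  0.0788] w 0.0812 F [ 0.5  0.3 -0.4] y-yaw 168.6 j [ 0.22  0.27 -0.28  0.   -1.02 -0.42]
[[-0.197, -0.98, 0.001], [-0.98, 0.197, 0.0], [-0.0, -0.001, -1.0]]
```

View pics/w21.png

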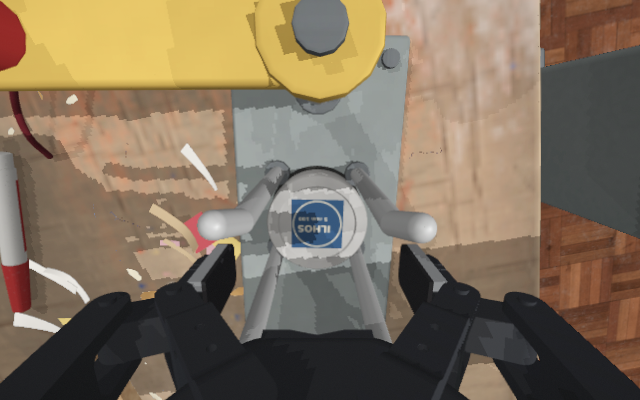

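```bash
python3 -m inch '{"offset":[[0,0,-0.02],[0,0,-0.04],[0,0,-0.04],[0,0,-0.04],[0,0,-0.04]],"rot":[[0,0,0],[0,0,0],[0,0,0],[0,0,0],[0,0,0]],"grip":[0.9,1,1,1,1]}'
python3 -m inch '{"offset":[[0,0,-0.02],[-0.0308,0.0116,0],[-0.0308,0.0116,0],[-0.0308,0.0116,0],[-0.0308,0.0116,0]],"rot":[[0,0,0],[0,0,0],[0,0,0],[0,0,0],[0,0,0]],"grip":[1,1,1,1,1]}'
python3 -m inch '{"offset":[[-0.0308,0.0116,0],[-0.0308,0.0116,0],[-0.0308,0.0116,0],[-0.0308,0.0116,0],[-0.0308,0.0116,0]],"rot":[[0,0,0],[0,0,0],[0,0,0],[0,0,0],[0,0,0]],"grip":[1,1,1,1,1]}'
python3 -m inch '{"offset":[[-0.0308,0.0116,0],[-0.0308,0.0116,0],[-0.0308,0.0116,0],[0,0,0.02],[0,0,0]],"rot":[[0,0,0],[0,0,0],[0,0,0],[0,0,0],[0,0,0]],"grip":[1,1,1,1,1]}'
python3 -m inch '{"offset":[[0,0,0],[0,0,0]],"rot":[[0,0,0],[0,0,0]],"grip":[1,1]}'
python3 - <<'E'
from h import *
s=st(); im=get('wrist','w22.png'); a=get('top')['pixels'][:,:,::-1]
cv2.imwrite('pics/t22a.png',cv2.resize(a[150:270,190:480],None,fx=2.7,fy=2.7,interpolation=cv2.INTER_CUBIC))
E
```

```text
time_s: 22.27
tcp_pos: [0.5008, -0.0438, 0.2607]
tool_rot: [-1.991, 2.43, -0.0]
contact_force: [1.7, -0.7, -0.6]
gripper_width: 0.0855
time_s: 22.68
tcp_pos: [0.4796, 0.0874, 0.2788]
tool_rot: [-1.989, 2.431, -0.0]
contact_force: [0.3, 0.5, -0.1]
gripper_width: 0.0849
time_s: 23.1
tcp_pos: [0.4529, 0.2502, 0.2787]
tool_rot: [-1.991, 2.43, 0.0]
contact_force: [1.3, -1.2, 0.5]
gripper_width: 0.0852
time_s: 23.52
tcp_pos: [0.4358, 0.3469, 0.2547]
tool_rot: [1.989, -2.423, -0.001]
contact_force: [-0.6, -1.1, -1.4]
gripper_width: 0.0855
time_s: 23.68
tcp_pos: [0.4381, 0.3454, 0.2594]
tool_rot: [-1.989, 2.43, -0.001]
contact_force: [0.8, -0.1, 0.8]
gripper_width: 0.0855
t 23.68 tcp [0.4381 0.3454 0.2594] w 0.0855 F [ 0.8 -0.1  0.8] y-yaw 168.6 j [ 0.95  0.26  0.19  0.   -1.5  -1.15]
[[-0.198, -0.98, 0.001], [-0.98, 0.198, 0.0], [-0.0, -0.001, -1.0]]
```

View pics/w22.png

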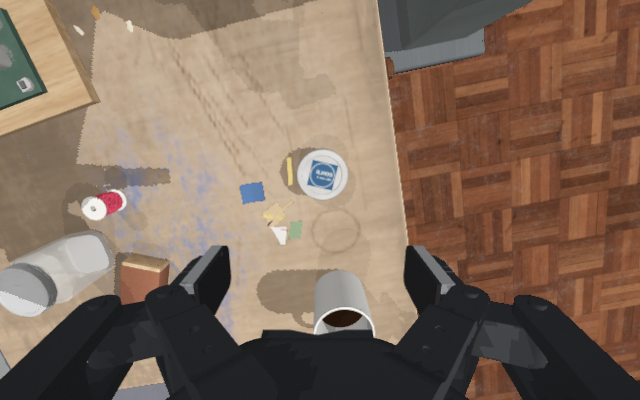

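View pics/t22a.png

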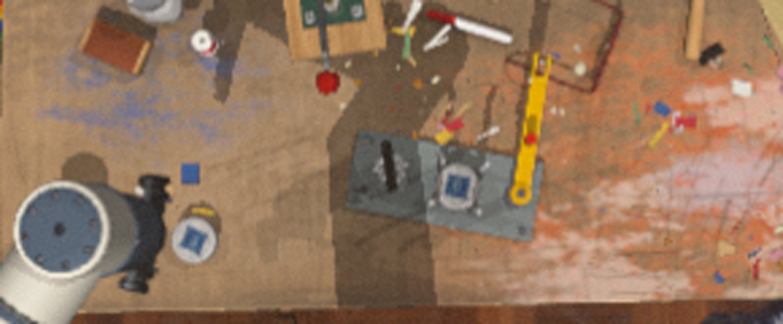

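```bash
python3 - <<'E'
from h import *
im=vision.get_image('wrist'); a=im['pixels'][:,:,::-1].copy()
c=atz(im,(322,174.5),.028); print(c,env.observe()['tcp_pos'],'mug',atz(im,(343,310),.097)); th=np.linspace(0,2*np.pi,60)
q=proj(im,np.c_[c[0]+.0335*np.cos(th),c[1]+.0335*np.sin(th),0*th+.028])
for u in q: cv2.circle(a,tuple(np.int32(u.round())),0,(0,255,0),-1)
cv2.imwrite('pics/w22y.png',cv2.resize(a[130:215,270:370],None,fx=6,fy=6,interpolation=cv2.INTER_NEAREST))
E
```

```text
[0.43208274 0.3489634  0.028     ] [0.4382239  0.34552198 0.25975067] mug [0.43803875 0.50450927 0.097     ]
```

View pics/w22y.png

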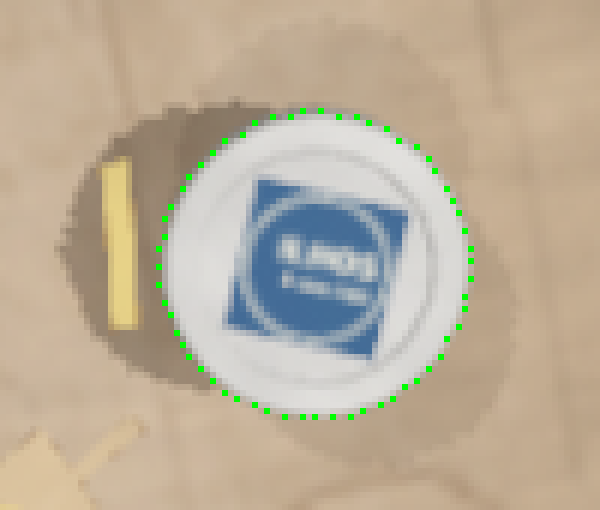

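```bash
python3 -m inch '{"offset":[[-0.002,0.007,0.02],[0,0,0.04],[0,0,0.04],[0,0,0.04],[0,0,0.04]],"rot":[[0,0,0],[0,0,0],[0,0,0],[0,0,0],[0,0,0]],"grip":[1,1,1,1,1]}'
python3 -m inch '{"offset":[[0,0,0.025],[0,0,0.02],[0,0,0.01],[0,0,0],[0,0,0]],"rot":[[0,0,0],[0,0,0],[0,0,0],[0,0,0],[0,0,0]],"grip":[1,1,1,1,1]}'
python3 - <<'E'
from h import *
s=st(); im=get('wrist','w23.png')
E
```

```text
time_s: 24.25
tcp_pos: [0.4317, 0.3492, 0.078]
tool_rot: [-1.988, 2.429, 0.001]
contact_force: [1.0, 0.9, 0.5]
gripper_width: 0.0856
time_s: 24.67
tcp_pos: [0.4319, 0.3497, 0.0245]
tool_rot: [-1.99, 2.43, -0.0]
contact_force: [-0.3, -0.7, 0.2]
gripper_width: 0.0851
t 24.67 tcp [0.4319 0.3497 0.0245] w 0.0851 F [-0.3 -0.7  0.2] y-yaw 168.6 j [ 0.96  0.42 -0.22  0.   -0.93 -1.16]
[[-0.197, -0.98, 0.001], [-0.98, 0.197, 0.001], [-0.001, -0.001, -1.0]]
```

View pics/w23.png

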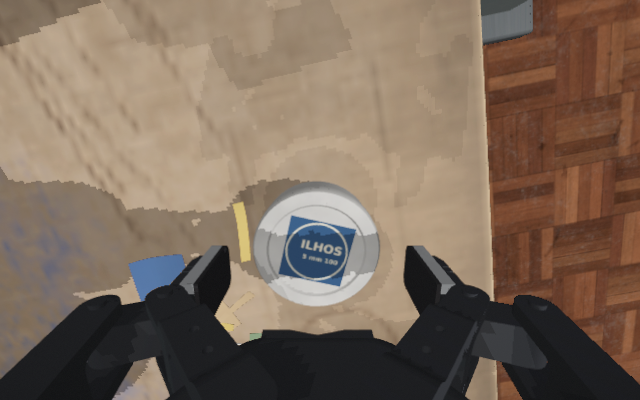

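Tin is centred at (317,243) between the fingers. Descend and grip.

```bash
python3 -m inch '{"offset":[[0,0,0.01],[0,0,0.009],[0,0,0.005],[0,0,0],[0,0,0]],"rot":[[0,0,0],[0,0,0],[0,0,0],[0,0,0],[0,0,0]],"grip":[1,1,1,0.8,0.6]}' 60
python3 -m inch '{"offset":[[0,0,0],[0,0,0],[0,0,0],[0,0,0],[0,0,0]],"rot":[[0,0,0],[0,0,0],[0,0,0],[0,0,0],[0,0,0]],"grip":[0.5,0.4,0.2,0.2,0.2]}'
python3 -m inch '{"offset":[[0,0,-0.01],[0,0,-0.02],[0,0,-0.03],[0,0,0],[0,0,0]],"rot":[[0,0,0],[0,0,0],[0,0,0],[0,0,0],[0,0,0]],"grip":[0.2,0.2,0.2,0.2,0.2]}'
python3 - <<'E'
from h import *
s=st(); im=get('wrist','w24.png')
E
```

```text
time_s: 25.13
tcp_pos: [0.431, 0.3492, -0.0009]
tool_rot: [1.99, -2.43, 0.001]
contact_force: [0.2, -0.6, 0.6]
gripper_width: 0.0684
time_s: 25.55
tcp_pos: [0.4314, 0.3496, 0.0002]
tool_rot: [-1.99, 2.43, 0.0]
contact_force: [-1.5, -1.6, 6.1]
gripper_width: 0.0637
time_s: 25.97
tcp_pos: [0.4321, 0.3507, 0.0617]
tool_rot: [-1.988, 2.427, 0.002]
contact_force: [-1.3, 0.3, -1.3]
gripper_width: 0.0639
t 25.97 tcp [0.4321 0.3507 0.0617] w 0.0639 F [-1.3  0.3 -1.3] y-yaw 168.6 j [ 0.96  0.38 -0.17  0.   -1.02 -1.16]
[[-0.197, -0.98, 0.003], [-0.98, 0.197, 0.004], [-0.004, -0.002, -1.0]]
```

View pics/w24.png

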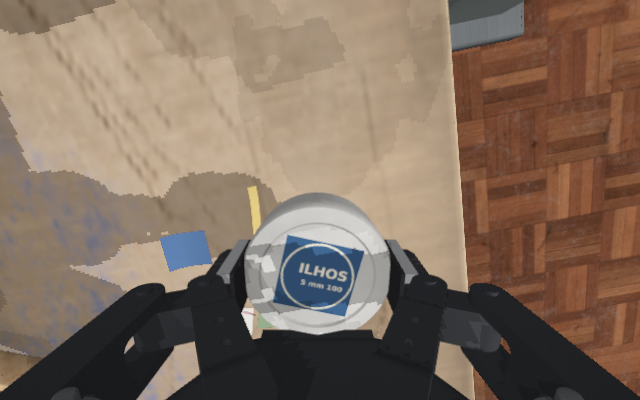

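```bash
python3 -m inch '{"offset":[[0,0,-0.03],[0,0,-0.04],[0,0,-0.04],[0,0,-0.04],[0,0,-0.04]],"rot":[[0,0,0],[0,0,0],[0,0,0],[0,0,0],[0,0,0]],"grip":[0.2,0.2,0.2,0.2,0.2]}'
python3 -m inch '{"offset":[[0,0,-0.03],[0,0,0],[0.0248,-0.0097,0],[0.0248,-0.0097,0],[0.0248,-0.0097,0]],"rot":[[0,0,0],[0,0,0],[0,0,0],[0,0,0],[0,0,0]],"grip":[0.2,0.2,0.2,0.2,0.2]}'
for i in 1 2; do python3 -m inch '{"offset":[[0.0248,-0.0097,0],[0.0248,-0.0097,0],[0.0248,-0.0097,0],[0.0248,-0.0097,0],[0.0248,-0.0097,0]],"rot":[[0,0,0],[0,0,0],[0,0,0],[0,0,0],[0,0,0]],"grip":[0.2,0.2,0.2,0.2,0.2]}'; done
python3 -m inch '{"offset":[[0.0248,-0.0097,0],[0.0248,-0.0097,0],[0,0,0],[0,0,0],[0,0,0]],"rot":[[0,0,0],[0,0,0],[0,0,0],[0,0,0],[0,0,0]],"grip":[0.2,0.2,0.2,0.2,0.2]}'
python3 - <<'E'
from h import *
s=st(); im=get('wrist','w25.png');print((Ro.from_rotvec(s['tool_rot']).as_matrix().T@(np.array([.501,-.0438,.15])-s['tcp_pos'])).round(4))
E
```

```text
time_s: 26.43
tcp_pos: [0.4305, 0.3488, 0.2502]
tool_rot: [1.989, -2.428, 0.0]
contact_force: [1.3, 2.2, -0.5]
gripper_width: 0.0638
time_s: 26.85
tcp_pos: [0.4445, 0.2699, 0.2777]
tool_rot: [1.99, -2.427, -0.0]
contact_force: [1.1, -0.1, -1.0]
gripper_width: 0.0637
time_s: 27.27
tcp_pos: [0.4677, 0.1383, 0.2779]
tool_rot: [1.989, -2.428, -0.001]
contact_force: [1.8, 0.5, -0.5]
gripper_width: 0.064
time_s: 27.68
tcp_pos: [0.4908, 0.0073, 0.2779]
tool_rot: [1.989, -2.429, -0.002]
contact_force: [0.6, -0.7, -1.9]
gripper_width: 0.0635
time_s: 28.1
tcp_pos: [0.5002, -0.0438, 0.2783]
tool_rot: [1.989, -2.43, -0.002]
contact_force: [-0.3, 0.2, -0.9]
gripper_width: 0.0637
t 28.1 tcp [ 0.5002 -0.0438  0.2783] w 0.0637 F [-0.3  0.2 -0.9] y-yaw 168.6 j [ 0.22  0.15  0.1  -0.   -1.52 -0.42]
[[-0.198, -0.98, -0.002], [-0.98, 0.198, 0.0], [0.0, 0.002, -1.0]]
[-0.0002 -0.0011  0.1283]
```

View pics/w25.png

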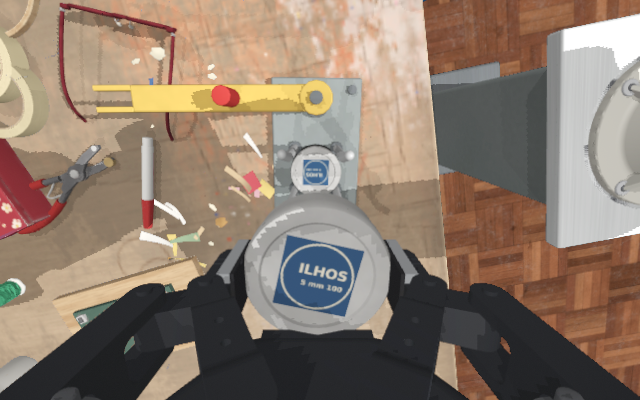

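```bash
python3 -m inch '{"offset":[[0,-0.0008,0.03],[0,0,0.04],[0,0,0.04],[0,0,0.028],[0,0,0]],"rot":[[0,0,0],[0,0,0],[0,0,0],[0,0,0],[0,0,0]],"grip":[0.2,0.2,0.2,0.2,0.2]}'
python3 -m inch '{"offset":[[0,0,0.008],[0,0,0.007],[0,0,0],[0,0,0]],"rot":[[0,0,0],[0,0,0],[0,0,0],[0,0,0]],"grip":[0.2,0.2,0.2,0.2]}'
python3 -m inch '{"offset":[[0,0,0.006],[0,0,0.006],[0,0,0.007],[0,0,0],[0,0,0]],"rot":[[0,0,0],[0,0,0],[0,0,0],[0,0,0],[0,0,0]],"grip":[0.2,0.2,0.2,0.2,0.2]}'
python3 - <<'E'
from h import *
s=st(); im=get('wrist','w26.png')
E
```

```text
time_s: 28.57
tcp_pos: [0.4967, -0.0432, 0.1352]
tool_rot: [1.985, -2.422, -0.012]
contact_force: [-1.0, 0.3, -1.7]
gripper_width: 0.064
time_s: 28.9
tcp_pos: [0.5022, -0.0439, 0.1278]
tool_rot: [-1.99, 2.428, -0.002]
contact_force: [0.2, 0.0, -0.6]
gripper_width: 0.0636
time_s: 29.32
tcp_pos: [0.5009, -0.0442, 0.1069]
tool_rot: [1.99, -2.429, -0.001]
contact_force: [-0.4, 0.4, -0.7]
gripper_width: 0.064
t 29.32 tcp [ 0.5009 -0.0442  0.1069] w 0.064 F [-0.4  0.4 -0.7] y-yaw 168.6 j [ 0.22  0.24 -0.24 -0.   -1.09 -0.42]
[[-0.197, -0.98, -0.001], [-0.98, 0.197, -0.0], [0.001, 0.001, -1.0]]
```

View pics/w26.png

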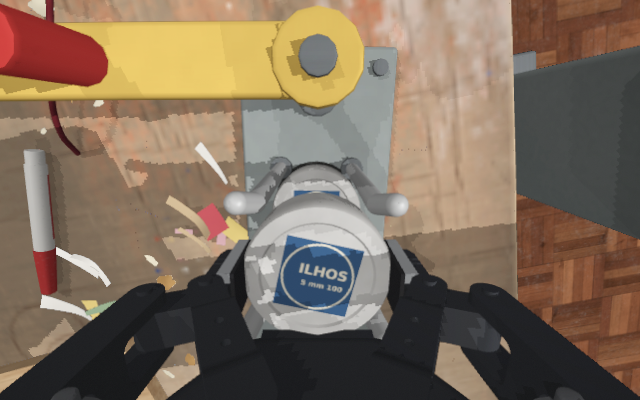

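```bash
python3 -m inch '{"offset":[[0,0,0.01],[0,0,0.01],[0,0,0.009],[0,0,0],[0,0,0]],"rot":[[0,0,0],[0,0,0],[0,0,0],[0,0,0],[0,0,0]],"grip":[0.2,0.2,0.2,0.2,0.2]}'
python3 -m inch '{"offset":[[0,0,0],[0,0,0],[0,0,0],[0,0,0],[0,0,0]],"rot":[[0,0,0],[0,0,0],[0,0,0],[0,0,0],[0,0,0]],"grip":[0.9,0.9,0.9,0.9,0.9]}'
python3 -m inch '{"offset":[[0,0,-0.02],[0,0,-0.04],[0,0,-0.04],[0,0,-0.04],[0,0,-0.04]],"rot":[[0,0,0],[0,0,0],[0,0,0],[0,0,0],[0,0,0]],"grip":[0.9,0.9,0.9,0.9,0.9]}'
python3 - <<'E'
from h import *
s=st(); im=get('wrist','w27.png')
E
```

```text
time_s: 29.78
tcp_pos: [0.501, -0.0442, 0.0779]
tool_rot: [1.99, -2.429, -0.001]
contact_force: [-0.3, 0.3, -1.5]
gripper_width: 0.0638
time_s: 30.2
tcp_pos: [0.5016, -0.044, 0.0788]
tool_rot: [-1.99, 2.43, -0.001]
contact_force: [0.8, -0.6, -0.0]
gripper_width: 0.0815
time_s: 30.62
tcp_pos: [0.5009, -0.0442, 0.2608]
tool_rot: [-1.99, 2.43, -0.0]
contact_force: [0.8, 0.1, -0.2]
gripper_width: 0.081
t 30.62 tcp [ 0.5009 -0.0442  0.2608] w 0.081 F [ 0.8  0.1 -0.2] y-yaw 168.6 j [ 0.22  0.15  0.05  0.   -1.47 -0.42]
[[-0.197, -0.98, 0.001], [-0.98, 0.197, 0.0], [-0.0, -0.001, -1.0]]
```

View pics/w27.png

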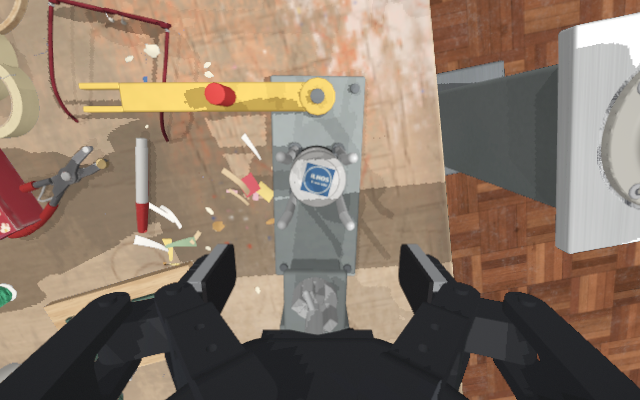

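```bash
python3 -m inch '{"offset":[[0,0,-0.01],[0.0287,-0.0252,0],[0.0287,-0.0252,0],[0.0287,-0.0252,0],[0,0,0]],"rot":[[0,0,0],[0,0,0],[0,0,0],[0,0,0],[0,0,0]],"grip":[0.2,0,0,-0.3,-0.3]}'
for i in 1 2 3; do python3 -m inch '{"offset":[[0,0,0],[0,0,0],[0,0,0],[0,0,0],[0,0,0]],"rot":[[0,0,1],[0,0,1],[0,0,1],[0,0,1],[0,0,1]],"grip":[-0.3,-0.3,-0.3,-0.3,-0.3]}' |grep time; done
python3 -m inch '{"offset":[[0,0,0],[0,0,0],[0,0,0],[0,0,0],[0,0,0]],"rot":[[0,0,1],[0,0,1],[0,0,1],[0,0,0],[0,0,0]],"grip":[-0.3,-0.3,-0.3,-0.3,-0.3]}'
python3 - <<'E'
from h import *
s=st(); im=get('wrist','w28.png'); print((Ro.from_rotvec(s['tool_rot']).as_matrix().T@(np.array([.5582,-.1437,.1597])-s['tcp_pos'])).round(4))
get('top','t28.png')
E
```

```text
time_s: 31.08
tcp_pos: [0.5596, -0.1476, 0.2654]
tool_rot: [1.983, -2.431, -0.004]
contact_force: [-1.3, 1.1, -1.4]
gripper_width: 0.0298
time_s: 31.5
time_s: 31.92
time_s: 32.33
time_s: 32.75
tcp_pos: [0.5582, -0.1433, 0.2676]
tool_rot: [-0.307, -3.125, -0.0]
contact_force: [0.6, 0.3, -0.5]
gripper_width: 0.0296
t 32.75 tcp [ 0.5582 -0.1433  0.2676] w 0.0296 F [ 0.6  0.3 -0.5] y-yaw 78.8 j [ 0.02  0.3   0.26 -0.   -1.53 -1.79]
[[-0.981, 0.194, -0.002], [0.194, 0.981, 0.0], [0.002, -0.0, -1.0]]
[-0.0003 -0.0004  0.1079]
```

View pics/w28.png

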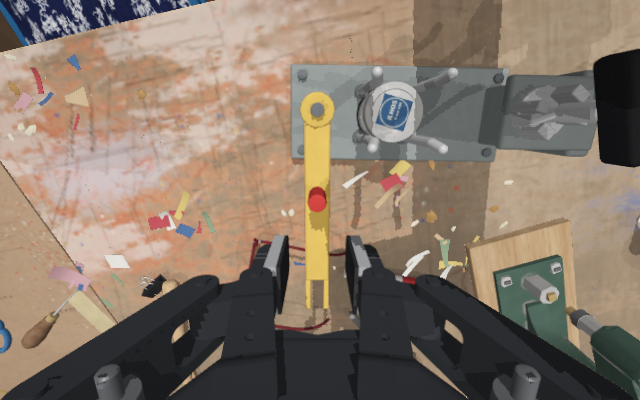

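View pics/t28.png

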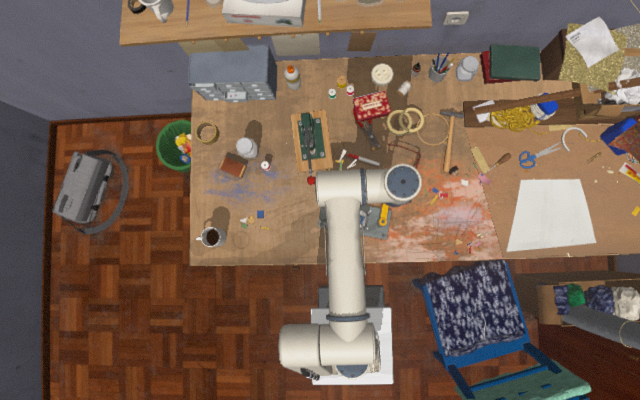

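```bash
python3 -m inch '{"offset":[[0,0,0.03],[0,0,0.03],[0,0,0.028],[0,0,0.02],[0,0,0]],"rot":[[0,0,0],[0,0,0],[0,0,0],[0,0,0],[0,0,0]],"grip":[-0.3,-0.3,-0.3,-0.3,-0.3]}' 30
python3 -m inch '{"offset":[[0,0,0],[0,0,0],[0,0,0],[0,0,0],[0,0,0]],"rot":[[0,0,0],[0,0,0],[0,0,0],[0,0,0],[0,0,0]],"grip":[-0.4,-0.5,-1,-1,-1]}'
python3 -m inch '{"offset":[[0.0003,0.0065,0],[0.0003,0.0065,0],[0.0003,0.0065,0],[0.0003,0.0065,0],[0,0,0]],"rot":[[0,0,-1],[0,0,-1],[0,0,-1],[0,0,-1],[0,0,0]],"grip":[-1,-1,-1,-1,-1]}'
python3 - <<'E'
from h import *
s=st(); im=get('wrist','w29.png')
E
```

```text
time_s: 33.27
tcp_pos: [0.5555, -0.1427, 0.1554]
tool_rot: [-0.308, -3.117, -0.001]
contact_force: [-0.4, 0.4, -1.2]
gripper_width: 0.03
time_s: 33.68
tcp_pos: [0.5597, -0.1437, 0.1626]
tool_rot: [0.31, 3.122, -0.001]
contact_force: [-1.2, 0.6, 5.2]
gripper_width: 0.0146
time_s: 34.1
tcp_pos: [0.5603, -0.1167, 0.1626]
tool_rot: [-0.245, 3.128, -0.001]
contact_force: [-0.2, 0.4, 6.6]
gripper_width: 0.0148
t 34.1 tcp [ 0.5603 -0.1167  0.1626] w 0.0148 F [-0.2  0.4  6.6] y-yaw 99.0 j [ 0.07  0.32  0.03  0.   -1.27 -1.48]
[[-0.988, -0.156, 0.004], [-0.156, 0.988, -0.0], [-0.004, -0.001, -1.0]]
```

View pics/w29.png

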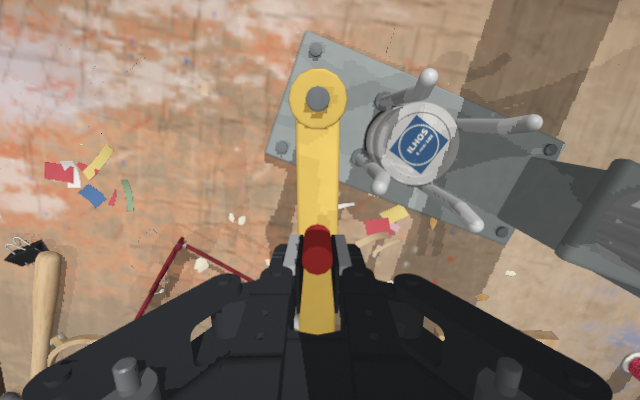

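Following; 14 more rows to go. The last part (70° remaining) in steps, with a check near the stop.

```bash
for i in 1 2; do python3 -m inch '{"offset":[[0.0003,0.0065,0],[0.0003,0.0065,0],[0.0003,0.0065,0],[0.0003,0.0065,0],[0.0003,0.0065,0]],"rot":[[0,0,-1],[0,0,-1],[0,0,-1],[0,0,-1],[0,0,-1]],"grip":[-1,-1,-1,-1,-1]}'; done
python3 -m inch '{"offset":[[0.0003,0.0065,0],[0.0003,0.0065,0],[0.0003,0.0065,0],[0,0,0],[0,0,0]],"rot":[[0,0,-1],[0,0,-1],[0,0,-1],[0,0,0],[0,0,0]],"grip":[-1,-1,-1,-1,-1]}'
python3 - <<'E'
from h import *
s=st(); im=get('wrist','w30.png')
E
```

```text
time_s: 34.57
tcp_pos: [0.549, -0.0868, 0.1626]
tool_rot: [-0.914, 3.0, -0.002]
contact_force: [0.1, 2.6, 6.5]
gripper_width: 0.0146
time_s: 34.98
tcp_pos: [0.5258, -0.0636, 0.1626]
tool_rot: [-1.542, 2.73, -0.002]
contact_force: [0.8, 4.7, 6.3]
gripper_width: 0.0147
time_s: 35.4
tcp_pos: [0.5075, -0.055, 0.1626]
tool_rot: [-1.88, 2.509, -0.0]
contact_force: [-1.2, 8.7, 7.7]
gripper_width: 0.0147
t 35.4 tcp [ 0.5075 -0.055   0.1626] w 0.0147 F [-1.2  8.7  7.7] y-yaw 163.7 j [ 0.2   0.21 -0.13 -0.   -1.23 -0.48]
[[-0.281, -0.96, 0.005], [-0.96, 0.281, 0.004], [-0.005, -0.004, -1.0]]
```

View pics/w30.png

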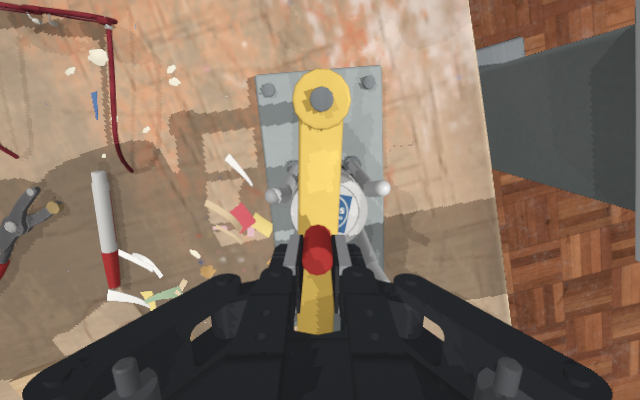

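```bash
python3 -m inch '{"offset":[[-0.0008,0.005,0],[0,0.002,0],[0,0,0],[0,0,0]],"rot":[[0,0,-0.8],[0,0,-0.2],[0,0,0],[0,0,0]],"grip":[-1,-1,-1,-1]}'
python3 -m inch '{"offset":[[0,0.001,0],[0,0.001,0],[0,0,0],[0,0,0]],"rot":[[0,0,0],[0,0,0],[0,0,0],[0,0,0]],"grip":[-1,-1,-1,-1]}'
python3 -m inch '{"offset":[[0,0.001,0],[0,0,0],[0,0,0]],"rot":[[0,0,0],[0,0,0],[0,0,0]],"grip":[-1,-1,-1]}'
python3 - <<'E'
from h import *
s=st(); im=get('wrist','w31.png')
E
```

```text
time_s: 35.78
tcp_pos: [0.5008, -0.0532, 0.1626]
tool_rot: [-1.988, 2.426, -0.001]
contact_force: [-1.6, 6.2, 9.1]
gripper_width: 0.0144
time_s: 36.12
tcp_pos: [0.5001, -0.053, 0.1626]
tool_rot: [-1.987, 2.425, -0.004]
contact_force: [1.8, 4.4, 5.7]
gripper_width: 0.0145
time_s: 36.37
tcp_pos: [0.5, -0.053, 0.1626]
tool_rot: [-1.987, 2.424, -0.006]
contact_force: [5.5, 3.6, 4.0]
gripper_width: 0.0141
t 36.37 tcp [ 0.5    -0.053   0.1626] w 0.0141 F [5.5 3.6 4. ] y-yaw 168.7 j [ 0.21  0.19 -0.15 -0.   -1.22 -0.4 ]
[[-0.196, -0.981, 0.008], [-0.981, 0.196, 0.002], [-0.003, -0.008, -1.0]]
```

View pics/w31.png

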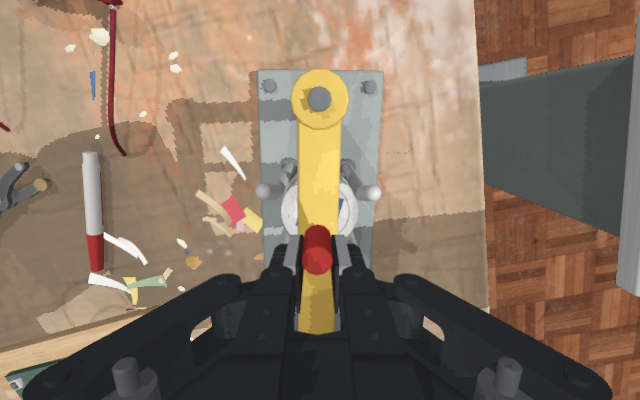

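```bash
python3 -m inch '{"offset":[[0,0.0015,0],[0,0.0015,0],[0,0,0],[0,0,0],[0,0,0]],"rot":[[0,0,0],[0,0,0],[0,0,0],[0,0,0],[0,0,0]],"grip":[-1,-1,-1,-1,-1]}'
python3 -m inch '{"offset":[[0,-0.0015,0],[0,-0.0015,0],[0,-0.002,0],[0,0,0],[0,0,0]],"rot":[[0,0,0],[0,0,0],[0,0,0],[0,0,0],[0,0,0]],"grip":[-1,-1,-0.7,-0.4,-0.4]}'
python3 -m inch '{"offset":[[0,0,-0.02],[0,0,-0.04],[0,0,-0.04],[0,0,-0.04],[0,0,0]],"rot":[[0,0,0],[0,0,0],[0,0,0],[0,0,0],[0,0,0]],"grip":[-0.4,-0.4,-0.4,-0.4,-0.4]}'
python3 -m inch '{"offset":[[0,0,0],[0,0,0],[0,0,0]],"rot":[[0,0,0],[0,0,0],[0,0,0]],"grip":[-0.4,-0.4,-0.4]}'
python3 - <<'E'
from h import *
s=st(); im=get('wrist','w32.png'); print('knob',atz(im,(316,189),.179),proj(im,[[.498,-.0545,.179],[.4827,-.1279,.15]]).round(1).tolist())
print((Ro.from_rotvec(s['tool_rot']).as_matrix().T@(np.array([.5215,.0477,.224])-s['tcp_pos'])).round(4))
E
```

```text
time_s: 36.83
tcp_pos: [0.4998, -0.0529, 0.1627]
tool_rot: [-1.985, 2.421, -0.013]
contact_force: [14.9, -1.2, -4.9]
gripper_width: 0.0144
time_s: 37.25
tcp_pos: [0.4987, -0.0544, 0.1607]
tool_rot: [-1.991, 2.43, 0.0]
contact_force: [0.2, 0.2, -0.2]
gripper_width: 0.0258
time_s: 37.67
tcp_pos: [0.5012, -0.0556, 0.309]
tool_rot: [-1.984, 2.423, -0.015]
contact_force: [1.3, 1.3, 1.1]
gripper_width: 0.0257
time_s: 37.92
tcp_pos: [0.4979, -0.0545, 0.299]
tool_rot: [1.989, -2.428, -0.003]
contact_force: [-0.5, 0.1, 0.7]
gripper_width: 0.0256
t 37.92 tcp [ 0.4979 -0.0545  0.299 ] w 0.0256 F [-0.5  0.1  0.7] y-yaw 168.6 j [ 0.2   0.15  0.14 -0.   -1.57 -0.4 ]
[[-0.197, -0.98, -0.003], [-0.98, 0.197, -0.0], [0.001, 0.003, -1.0]]
knob [ 0.49682115 -0.059679    0.179     ] [[315.9, 194.6], [316.3, 111.0]]
[-0.1049 -0.0033  0.0749]
```

View pics/w32.png

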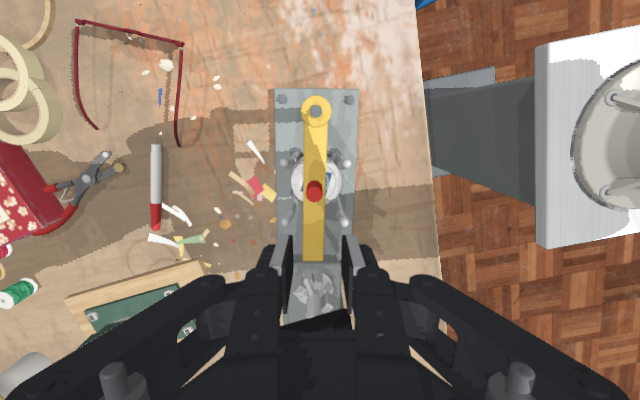

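```bash
python3 - <<'E'
from h import *
a=cv2.imread('pics/w9.png');b=cv2.imread('pics/w32.png')
cv2.imwrite('pics/cmp.png',np.hstack([cv2.resize(x[80:280,265:365],None,fx=3.5,fy=3,interpolation=cv2.INTER_CUBIC) for x in (a,b)]))
for x in (a,b):
    h=cv2.cvtColor(x,cv2.COLOR_BGR2HSV); m=(h[:,:,0]>18)&(h[:,:,0]<32)&(h[:,:,1]>110)
    for r in (100,112,140,155,170,205,215,225,235,245,255):
        c=np.where(m[r,290:345])[0]; print(r,c.min()+290 if len(c) else None,c.max()+290 if len(c) else None,end=' | ')
    print()
E
```

```text
100 311 321 | 112 301 330 | 140 305 327 | 155 305 327 | 170 304 327 | 205 304 325 | 215 305 325 | 225 305 325 | 235 305 325 | 245 305 325 | 255 305 325 | 
100 305 326 | 112 301 330 | 140 304 326 | 155 303 326 | 170 304 325 | 205 303 324 | 215 303 324 | 225 303 323 | 235 303 323 | 245 303 323 | 255 303 322 |
```

View pics/cmp.png

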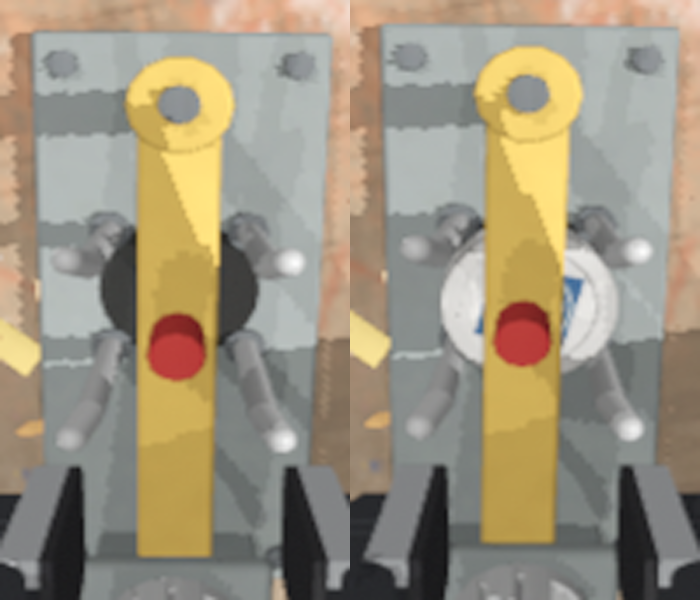

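```bash
python3 -m inch '{"offset":[[0,0,0.03],[0,0,0.035],[0,0,0.035],[0,0,0.025],[0,0,0.012]],"rot":[[0,0,0],[0,0,0],[0,0,0],[0,0,0],[0,0,0]],"grip":[-0.3,-0.3,-0.3,-0.3,-0.3]}'
python3 -m inch '{"offset":[[0,0.004,0],[0,0.003,0],[0,0.002,0],[0,0,0],[0,0,0]],"rot":[[0,0,0],[0,0,0],[0,0,0],[0,0,0],[0,0,0]],"grip":[-0.3,-0.3,-0.3,-0.3,-0.3]}'
python3 -m inch '{"offset":[[0,0.0015,0],[0,0,0],[0,0,0]],"rot":[[0,0,0],[0,0,0],[0,0,0]],"grip":[-0.3,-0.3,-0.3]}'
python3 -m inch '{"offset":[[0,0.0015,0],[0,0,0],[0,0,0]],"rot":[[0,0,0],[0,0,0],[0,0,0]],"grip":[-0.3,-0.3,-0.3]}'
```

```text
time_s: 38.38
tcp_pos: [0.4955, -0.0546, 0.1584]
tool_rot: [1.986, -2.426, -0.008]
contact_force: [-0.6, -0.6, -0.6]
gripper_width: 0.0301
time_s: 38.8
tcp_pos: [0.4926, -0.0529, 0.1649]
tool_rot: [-1.988, 2.426, -0.007]
contact_force: [9.2, -2.9, -6.3]
gripper_width: 0.0298
time_s: 39.05
tcp_pos: [0.4924, -0.0527, 0.1651]
tool_rot: [-1.987, 2.425, -0.01]
contact_force: [13.1, -3.3, -9.1]
gripper_width: 0.03
time_s: 39.3
tcp_pos: [0.4923, -0.0526, 0.1654]
tool_rot: [-1.986, 2.423, -0.013]
contact_force: [17.5, -5.5, -12.0]
gripper_width: 0.0302
```

```bash
python3 -m inch '{"offset":[[0,-0.005,0],[0,-0.005,0],[0,0,-0.03],[0,0,-0.04],[0,0,-0.04]],"rot":[[0,0,0],[0,0,0],[0,0,0],[0,0,0],[0,0,0]],"grip":[-0.3,-0.3,-0.3,-0.3,-0.3]}'
python3 -m inch '{"offset":[[0,0,-0.035],[0,0,0],[0,0,0],[0,0,0]],"rot":[[0,0,0],[0,0,0],[0,0,0],[0,0,0]],"grip":[-0.3,-0.3,-0.3,-0.3]}'
python3 - <<'E'
from h import *
s=st(); im=get('wrist','w33.png')
b=cv2.imread('pics/w33.png');cv2.imwrite('pics/w33z.png',cv2.resize(b[80:280,265:365],None,fx=3.5,fy=3,interpolation=cv2.INTER_CUBIC))
E
for i in 1 2; do python3 -m inch '{"offset":[[0,0,0],[0,0,0],[0,0,0],[0,0,0],[0,0,0]],"rot":[[0,0,1],[0,0,1],[0,0,1],[0,0,1],[0,0,1]],"grip":[-0.3,-0.3,-0.3,-0.3,-0.3]}' |grep time; done
python3 -m inch '{"offset":[[0,0,0],[0,0,0],[0,0,0],[0,0,0],[0,0,0]],"rot":[[0,0,1],[0,0,1],[0,0,1],[0,0,1],[0,0,0.3]],"grip":[-0.2,-0.1,-0.1,-0.1,-0.1]}'
python3 - <<'E'
from h import *
s=st(); get('wrist','w34b.png'); print((Ro.from_rotvec(s['tool_rot']).as_matrix().T@(np.array([.5215,.0477,.224])-s['tcp_pos'])).round(4))
E
```

```text
time_s: 39.72
tcp_pos: [0.4956, -0.0543, 0.2749]
tool_rot: [1.989, -2.428, -0.002]
contact_force: [3.0, -0.6, 0.4]
gripper_width: 0.0296
time_s: 40.05
tcp_pos: [0.4963, -0.0539, 0.3085]
tool_rot: [-1.991, 2.43, 0.001]
contact_force: [0.7, 0.1, -0.2]
gripper_width: 0.0298
t 40.05 tcp [ 0.4963 -0.0539  0.3085] w 0.0298 F [ 0.7  0.1 -0.2] y-yaw 168.6 j [ 0.21  0.14  0.16 -0.   -1.59 -0.4 ]
[[-0.197, -0.98, -0.0], [-0.98, 0.197, 0.0], [-0.0, 0.0, -1.0]]
time_s: 40.52
time_s: 40.93
time_s: 41.35
tcp_pos: [0.496, -0.0541, 0.3072]
tool_rot: [0.188, -3.133, 0.0]
contact_force: [-0.2, -0.2, -0.1]
gripper_width: 0.0385
t 41.35 tcp [ 0.496  -0.0541  0.3072] w 0.0385 F [-0.2 -0.2 -0.1] y-yaw 96.9 j [ 0.21  0.14  0.16 -0.   -1.59 -1.66]
[[-0.993, -0.12, -0.003], [-0.12, 0.993, -0.0], [0.003, -0.0, -1.0]]
[-0.0378  0.098   0.083 ]
```

View pics/w33z.png

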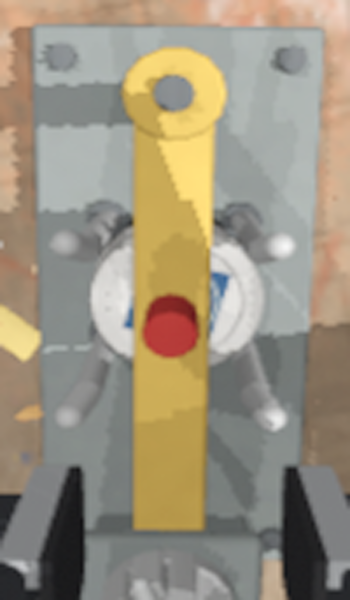

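View pics/w34b.png

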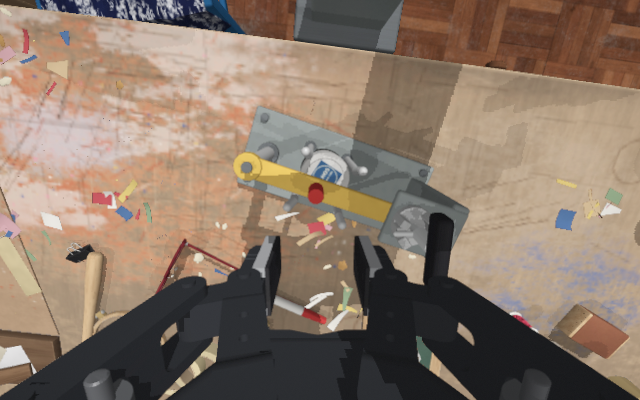

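```bash
python3 -m inch '{"offset":[[-0.0126,0.0327,0],[-0.0126,0.0327,0],[-0.0126,0.0327,0],[0,0,0.03],[0,0,0]],"rot":[[0,0,0],[0,0,0],[0,0,0],[0,0,0],[0,0,0]],"grip":[-0.2,-0.3,-0.3,-0.3,-0.3]}' 70
python3 -m inch '{"offset":[[0,0,0.02],[0,0,0.02],[0,0,0.011],[0,0,0],[0,0,0]],"rot":[[0,0,0],[0,0,0],[0,0,0],[0,0,0],[0,0,0]],"grip":[-0.3,-0.3,-0.3,-0.3,-0.3]}'
python3 - <<'E'
from h import *
s=st(); get('wrist','w35.png'); print((Ro.from_rotvec(s['tool_rot']).as_matrix().T@(np.array([.5215,.0477,.224])-s['tcp_pos'])).round(4))
E
```

```text
time_s: 41.82
tcp_pos: [0.519, 0.0494, 0.2719]
tool_rot: [0.2, -3.123, 0.001]
contact_force: [0.1, -0.6, -2.6]
gripper_width: 0.0295
time_s: 42.23
tcp_pos: [0.5217, 0.047, 0.2278]
tool_rot: [0.195, -3.134, 0.002]
contact_force: [-0.6, -0.2, 1.9]
gripper_width: 0.0305
t 42.23 tcp [0.5217 0.047  0.2278] w 0.0305 F [-0.6 -0.2  1.9] y-yaw 97.1 j [ 0.39  0.21  0.03  0.   -1.4  -1.84]
[[-0.992, -0.124, -0.001], [-0.124, 0.992, -0.001], [0.001, -0.001, -1.0]]
[0.0002 0.0007 0.0038]
```

View pics/w35.png

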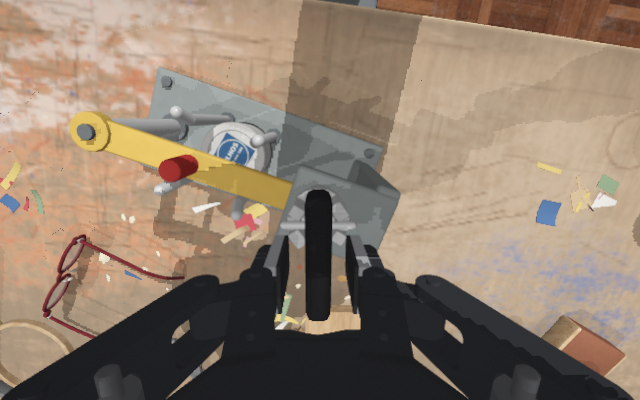

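```bash
python3 -m inch '{"offset":[[0,0,0.003],[0,0,0],[0,0,0],[0,0,0],[0,0,0]],"rot":[[0,0,0],[0,0,0],[0,0,0],[0,0,0],[0,0,0]],"grip":[-0.3,-0.5,-1,-1,-1]}' 70
python3 -m inch '{"offset":[[0,0,0],[0,0,-0.004],[0,0,-0.0045],[0,0,0],[0,0,0]],"rot":[[0,0,0],[0,0,0],[0,0,0],[0,0,0],[0,0,0]],"grip":[-1,-1,-1,-1,-1]}'
python3 - <<'E'
from h import *
s=st();get('wrist','w36.png')
E
```

```text
time_s: 42.7
tcp_pos: [0.5223, 0.0477, 0.2253]
tool_rot: [-0.196, 3.134, -0.001]
contact_force: [-0.6, -2.0, 3.1]
gripper_width: 0.0115
time_s: 43.12
tcp_pos: [0.5219, 0.0478, 0.2307]
tool_rot: [0.195, -3.133, 0.001]
contact_force: [6.1, -3.4, -11.7]
gripper_width: 0.0115
t 43.12 tcp [0.5219 0.0478 0.2307] w 0.0115 F [  6.1  -3.4 -11.7] y-yaw 97.1 j [ 0.39  0.21  0.04 -0.   -1.41 -1.84]
[[-0.992, -0.124, -0.003], [-0.124, 0.992, -0.001], [0.003, -0.0, -1.0]]
```

View pics/w36.png

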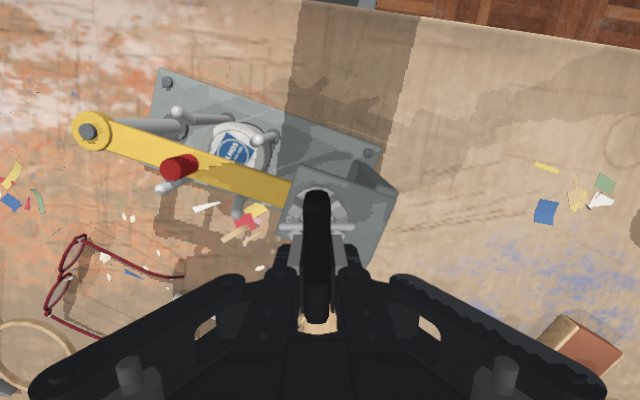

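```bash
python3 -m inch '{"offset":[[0,0,-0.0018],[0,0,0],[0,0,0],[0,0,0],[0,0,0]],"rot":[[0,0,0],[0,0,0],[0,0,-0.6],[0,0,-0.7],[0,0,-0.7]],"grip":[-1,-1,-1,-1,-1]}'
python3 - <<'E'
from h import *
s=st();print(np.round(s['ft_torque'],2));get('wrist','w37.png')
E
```

```text
time_s: 43.58
tcp_pos: [0.5219, 0.0479, 0.2322]
tool_rot: [0.472, -3.103, 0.0]
contact_force: [5.5, -3.4, -11.9]
gripper_width: 0.0117
t 43.58 tcp [0.5219 0.0479 0.2322] w 0.0117 F [  5.5  -3.4 -11.9] y-yaw 107.3 j [ 0.39  0.21  0.05 -0.   -1.41 -1.66]
[[-0.955, -0.297, -0.003], [-0.297, 0.955, -0.001], [0.003, 0.0, -1.0]]
[-1.03 -2.31 -0.02]
```

View pics/w37.png

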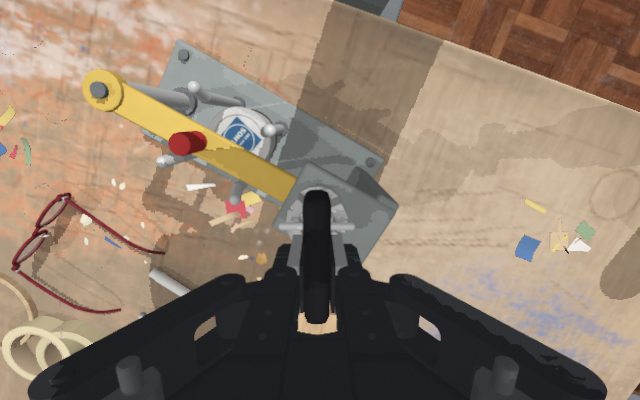

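It turns freely (no torque about z). Remaining 61.4° ≈ 12.3 units.

```bash
for i in 1 2; do python3 -m inch '{"offset":[[0,0,0],[0,0,0],[0,0,0],[0,0,0],[0,0,0]],"rot":[[0,0,-1],[0,0,-1],[0,0,-1],[0,0,-1],[0,0,-1]],"grip":[-1,-1,-1,-1,-1]}'; done
python3 -m inch '{"offset":[[0,0,0],[0,0,0],[0,0,0],[0,0,0],[0,0,0]],"rot":[[0,0,-0.8],[0,0,-0.8],[0,0,-0.65],[0,0,0],[0,0,0]],"grip":[-1,-1,-1,-1,-1]}'
python3 - <<'E'
from h import *
s=st();print(np.round(s['ft_torque'],2));get('wrist','w38.png')
E
```

```text
time_s: 44.05
tcp_pos: [0.5218, 0.0481, 0.2321]
tool_rot: [1.134, -2.926, -0.001]
contact_force: [4.8, -2.1, -12.3]
gripper_width: 0.0111
time_s: 44.47
tcp_pos: [0.5216, 0.0482, 0.232]
tool_rot: [1.741, -2.612, -0.003]
contact_force: [4.2, -1.0, -12.0]
gripper_width: 0.0112
time_s: 44.88
tcp_pos: [0.5215, 0.0482, 0.2321]
tool_rot: [1.982, -2.434, -0.004]
contact_force: [4.8, -2.1, -13.5]
gripper_width: 0.0113
t 44.88 tcp [0.5215 0.0482 0.2321] w 0.0113 F [  4.8  -2.1 -13.5] y-yaw 168.3 j [ 0.39  0.21  0.05 -0.   -1.42 -0.59]
[[-0.203, -0.979, -0.004], [-0.979, 0.203, 0.0], [0.001, 0.004, -1.0]]
[-0.58 -1.88 -0.27]
```

View pics/w38.png

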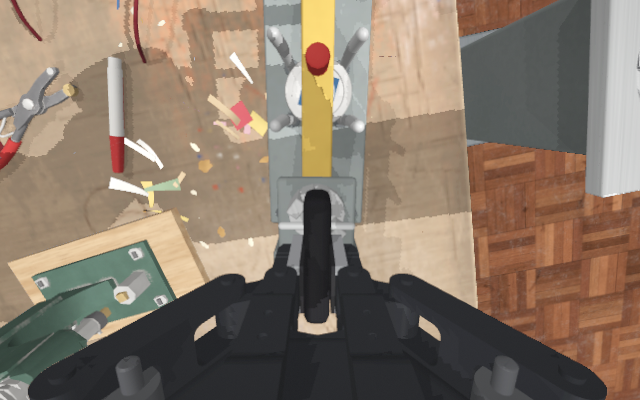

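```bash
python3 -m inch '{"offset":[[0,0,0.005],[0,0,0.005],[0,0,0.005],[0,0,0.005],[0,0,0.003]],"rot":[[0,0,0],[0,0,0],[0,0,0],[0,0,0],[0,0,0]],"grip":[-1,-1,-1,-1,-1]}'
python3 -m inch '{"offset":[[0,0,0],[0,0,0],[0,0,0]],"rot":[[0,0,0],[0,0,0],[0,0,0]],"grip":[-1,-1,-1]}'
```

```text
time_s: 45.35
tcp_pos: [0.5217, 0.0481, 0.2111]
tool_rot: [1.985, -2.435, -0.001]
contact_force: [0.6, 0.1, -6.0]
gripper_width: 0.0113
time_s: 45.6
tcp_pos: [0.5217, 0.0481, 0.2117]
tool_rot: [1.985, -2.435, -0.001]
contact_force: [1.4, 1.2, -8.2]
gripper_width: 0.0109
```

```bash
python3 -m inch '{"offset":[[0,0,0.0015],[0,0,0.0015],[0,0,0],[0,0,0]],"rot":[[0,0,0],[0,0,0],[0,0,0],[0,0,0]],"grip":[-1,-1,-1,-1]}'
python3 -m inch '{"offset":[[0,0,0],[0,0,0],[0,0,0],[0,0,0],[0,0,0]],"rot":[[0,0,0],[0,0,0],[0,0,0],[0,0,0],[0,0,0]],"grip":[-0.8,-0.5,-0.3,-0.3,-0.3]}'
python3 - <<'E'
from h import *
st()
E
python3 -m inch '{"offset":[[0,0,-0.02],[0,0,-0.03],[0,0,-0.03],[0,0,-0.03],[0,0,-0.02]],"rot":[[0,0,0],[0,0,0],[0,0,0],[0,0,0],[0,0,0]],"grip":[-0.3,-0.3,-0.3,-0.3,-0.3]}'
python3 -m inch '{"offset":[[0.03,0.03,0],[0.0,0.03,0],[0,0,0],[0,0,0],[0,0,0]],"rot":[[0,0,0],[0,0,0],[0,0,0],[0,0,0],[0,0,0]],"grip":[-0.3,-0.3,-0.3,-0.3,-0.3]}'
python3 - <<'E'
from h import *
st();get('wrist','w39.png')
b=cv2.imread('pics/w39.png');cv2.imwrite('pics/w39z.png',cv2.resize(b[40:280,200:340],None,fx=3,fy=2.5,interpolation=cv2.INTER_CUBIC))
b=get('scene')['pixels'][:,:,::-1]
cv2.imwrite('pics/s39.png',cv2.resize(b[170:290,270:400],None,fx=5,fy=5,interpolation=cv2.INTER_CUBIC))
E
```

```text
time_s: 45.93
tcp_pos: [0.5221, 0.048, 0.2105]
tool_rot: [-1.985, 2.433, -0.001]
contact_force: [-4.4, 2.5, 5.1]
gripper_width: 0.0116
time_s: 46.35
tcp_pos: [0.5224, 0.0479, 0.209]
tool_rot: [-1.985, 2.434, -0.001]
contact_force: [-0.4, 0.1, 0.4]
gripper_width: 0.0301
t 46.35 tcp [0.5224 0.0479 0.209 ] w 0.0301 F [-0.4  0.1  0.4] y-yaw 168.4 j [ 0.39  0.21 -0.    0.   -1.35 -0.59]
[[-0.201, -0.98, 0.001], [-0.98, 0.201, -0.0], [0.0, -0.001, -1.0]]
time_s: 46.77
tcp_pos: [0.5227, 0.0476, 0.3421]
tool_rot: [-1.983, 2.432, -0.004]
contact_force: [0.9, 0.2, 0.3]
gripper_width: 0.0301
time_s: 47.18
tcp_pos: [0.458, 0.0311, 0.339]
tool_rot: [-1.985, 2.434, -0.001]
contact_force: [-0.1, 0.4, -0.6]
gripper_width: 0.0299
t 47.18 tcp [0.458  0.0311 0.339 ] w 0.0299 F [-0.1  0.4 -0.6] y-yaw 168.4 j [ 0.41  0.06  0.15  0.   -1.65 -0.61]
[[-0.201, -0.98, 0.001], [-0.98, 0.201, 0.0], [-0.0, -0.001, -1.0]]
```

View pics/w39.png

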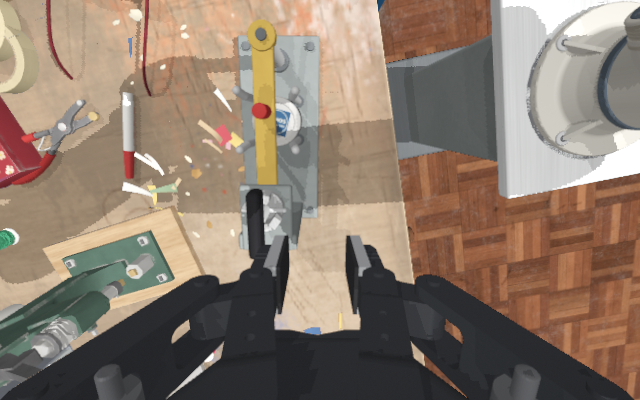

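View pics/s39.png

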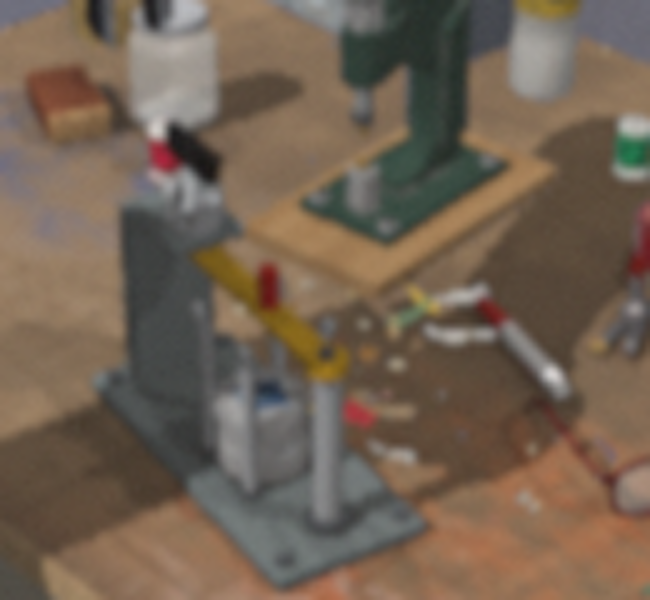

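```bash
python3 - <<'E'
from h import *
a=cv2.imread('pics/scene0.png').astype(np.float32); b=get('scene','s40.png')['pixels'][:,:,::-1].astype(np.float32)
T=a[190:210,298:318]
r=cv2.matchTemplate(b[180:220,288:328],T,cv2.TM_CCOEFF_NORMED); print(cv2.minMaxLoc(r), 'expect (10,10)')
# stage: matching of mug & spectacles
for n,(y0,y1,x0,x1) in {'spec':(245,280,395,425)}.items():
    r=cv2.matchTemplate(b[y0-10:y1+10,x0-10:x1+10],a[y0:y1,x0:x1],cv2.TM_CCOEFF_NORMED);print(n,cv2.minMaxLoc(r))
t0=cv2.imread('pics/top0.png').astype(np.float32);t=get('top','t40.png')['pixels'][:,:,::-1].astype(np.float32)
for n,(y0,y1,x0,x1) in {'mug':(224,250,195,222),'spec':(140,190,375,425)}.items():
    r=cv2.matchTemplate(t[y0-8:y1+8,x0-8:x1+8],t0[y0:y1,x0:x1],cv2.TM_CCOEFF_NORMED);print(n,cv2.minMaxLoc(r))
cv2.imwrite('pics/h.png',np.hstack([cv2.resize(x[180:225,285:335],None,fx=7,fy=7,interpolation=cv2.INTER_CUBIC) for x in (a,b)]))
E
```

```text
(-0.5351148843765259, 0.9991779923439026, (20, 19), (10, 10)) expect (10,10)
spec (-0.08281124383211136, 0.7544102072715759, (2, 5), (10, 10))
mug (-0.17975685000419617, 0.9972146153450012, (16, 16), (8, 8))
spec (-0.09693434834480286, 0.6252675652503967, (1, 2), (8, 8))[ WARN:0@2.677] global loadsave.cpp:1063 imwrite_ Unsupported depth image for selected encoder is fallbacked to CV_8U.
```

View pics/h.png

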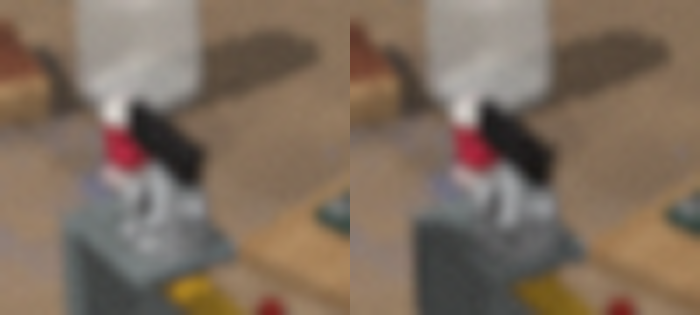

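View pics/t40.png

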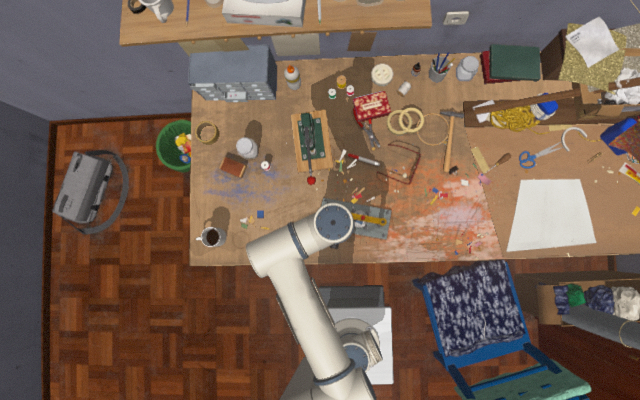

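```bash
python3 -m inch '{"offset":[[0,0,0],[0,0,0],[0,0,0]],"rot":[[0,0,0],[0,0,0],[0,0,0]],"grip":[-0.3,-0.3,-0.3]}'; python3 -c "
from bench import finish_job
print(finish_job())"
```

```text
time_s: 47.63
tcp_pos: [0.4581, 0.0311, 0.3386]
tool_rot: [1.985, -2.435, -0.0]
contact_force: [0.7, -0.2, 0.1]
gripper_width: 0.0295
the job is handed in; nothing more can be done
None
```

The magazine is refilled and the job was handed in at 47.6 s.

I lifted the plunger and twisted it into its notch, where it stayed up with the grip open. I then swung the keeper open by about 90° and dropped both tins on the table flat into the tube, one on the other. There were only two. After that I closed the keeper against its stop, pressing with about 17 N, and twisted the plunger back so it dropped home.

**Last checks**
- **Handle:** in the scene picture it matches the starting picture (match 0.999, no shift), so it is home to within a couple of mm. The last hold showed it had bottomed.
- **Tins:** two are visible flat in the tube and none are left on the table.
- **Mug:** unmoved (match 0.997).
- **Spectacles:** the best match is at no shift, but the score is low (0.63 to 0.75). I put that down to the arm and its shadow having moved. They looked untouched.
- **Keeper:** after the first release it looked about 0.4° from its starting line, so I pressed it against the stop again. The next view agreed with fully closed.

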